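# Box the coasters and put the lid on

### The job

Put the finished coasters away: pick up the three mosaic coasters together as one pile, lower them into the wooden coaster box so that they lie flat in it, then set the wooden lid on the box so that it sits level and fully down all round. Do not drop anything, and leave the glue, the two small bottles and the cup of glass bits standing where they are.

Things in the scene. Friction and masses are not known exactly. Their poses are not given: they have to be found in the camera images.
- coaster_1_mid (a point): one of three equal square mosaic coasters of cork with a tiled top, 60 x 60 x 9 mm, about 40 g, the bottom one of the pile on the table. Point at the coaster's centre (4.5 mm above its underside); x and y along its sides, z up
- coaster_2_mid (a point): one of three equal square mosaic coasters of cork with a tiled top, 60 x 60 x 9 mm, about 40 g, the middle one of the pile. Point at the coaster's centre (4.5 mm above its underside); x and y along its sides, z up
- coaster_3_mid (a point): one of three equal square mosaic coasters of cork with a tiled top, 60 x 60 x 9 mm, about 40 g, the top one of the pile. The pile is 27 mm high, its coasters flush to about 1 mm, so it can be gripped across two opposite sides as one. Point at the coaster's centre (4.5 mm above its underside); x and y along its sides, z up
- coaster_box: open square wooden box standing loose, about 0.6 kg, 77 x 77 mm outside, 42 high; inside 65 x 65 (2.5 mm beside a coaster all round); floor 5 thick, walls 6. Its +y and -y walls each have a thumb notch in the middle, 44 wide, open from the rim down to the floor, for the fingers; the +x and -x walls are whole. Origin: centre of the underside; z up
- lid_grip (a point): loose square wooden lid, about 90 g, right way up on the table: plate 77 x 77 x 5 mm; under it a step 60 x 60 mm, 5 deep (lowest 2 mm is 56 wide) that goes inside the box's rim any of four ways round; on top a dark bar handle 14 wide (along x), 44 long (along y), 24 high. Point: the handle's centre, 12 above the plate's top, 17 above its underside, 22 above the step's underside; z up
- bits_cup: small clear cup of pale blue glass bits, 69 mm across and 24 high; bystander. Origin at the centre of its underside
- glue: white glue bottle with a blue tip, 35 x 47 x 154 mm tall; bystander. Origin at the centre of its underside
- dropper_red: small bottle with a red body and white tip, 28 mm across, 85 tall; bystander. Origin at the centre of its underside
- dropper_green: small bottle with a green body and black tip, 28 mm across, 85 tall; bystander. Origin at the centre of its underside
Not all that is in view belongs to the job. What is shaped like the part that bears lid_grip but orange or yellow is not meant.

How it is judged:
By the outcome, as a careful person would: the job done as asked, in the order asked, and still so for the second after the job is handed in, with the robot touching nothing.
It also fails if it takes over 64 s, if anything falls off the work surface, if the arm or the gripper's body presses on something with over 40 N, if the wrist force passes 120 N, or if a joint passes its speed limit or range.

### The arm

A 6-joint arm with a two-finger parallel gripper is mounted at the origin on the work surface; the furniture and walls round the work are solid. World frame = base frame: x ahead of the robot, y to its left, z up, the work surface at z = 0. Lengths are in mm, angles in rad, forces in N, time in s.
With the tool pointing down it reaches from about 375 to 900 mm from the base axis. Payload 3.1 kg.
Tool frame: the origin (TCP) lies midway between the tips of the shut fingers; the grasp point (between the pads) lies 19 mm behind it; x points along the fingers, y is the direction in which the jaws open and shut, and the axes are right-handed (so a half turn about x gives the same grasp; the last joint's range is limited). The gripper opens to 87 mm and grips with 3 to 60 N. Pads are 19 mm wide; open, the fingers measure 117 mm over their backs; the gripper's body (75 mm by 190 mm) begins 51 mm behind the grasp point.
Start: joints at [-1.411, 0.527, 1.433, -0, 1.181, -0.178], TCP at [207.155, -589.647, 222.548] pointing down, gripper open.
Joint ranges: [-3.08, 3.08], [-0.75, 2.2], [0.22, 2.44], [-1.43, 4.57], [0, 2.65], [-2.85, 2.85]. Speed limits (rad/s): [2.79, 2.79, 3.14, 3.14, 3.14, 3.14].

### API

Orientations are given as a unit quaternion [x, y, z, w].
In Python, from plant import read_state, camera, job_done gives the robot as it stands.
- The arm moves only by the tool servo_tool, never from a script. Its argument "plan" is a list of rows, each an object with "dp": the shift along the tool's x, y, z in cm, a list of three; "roll": the turn about the tool's x in degrees. In form: [{"dp": [tx, ty, tz], "roll": roll}, ...]. A call has 1 to 10 rows; each row shifts and turns the pose as measured when the row begins, along the tool's axes as they then stand; what a row does not reach is not made up. A row lasts 1/12 s, in which the tool goes at most 41.7 mm and 7.16 degrees, less where a joint would pass 70% of its speed; a pose out of reach is approached as far as the arm can. A call with a gripper value outside its range is refused whole. "gripper" is the gripper command: -1 is fully open, 1 is shut, values between are in proportion, set as the call begins (left out, the last holds). The fingers move at their own pace and stop on an object; "force" is the grip in N (left out, the last holds). Time passes only in rows, so rows that do not move let the fingers close. It gives the time, the measured TCP pose, the force and the opening at its end, in the units of the state.
- read_state(): the state, without advancing time (a new reading comes with each control period).
- camera(name): name is "side" or "top" or "wrist"; returns a dict with "frame" (400x640x3 uint8, red, green, blue), "depth" (400x640 float32, mm along the optical axis (not along the pixel's ray), 0 where there is no reading), "camera_matrix" (3x3 intrinsics, pixels), "cam_to_world" (4x4, takes a point from camera to world coordinates). Camera axes: x right, y down, z forward; pixel columns grow to the right and rows downward; lengths in mm; the calibration is good to about 2 mm. A picture is of the moment at which its call begins.
- job_done(): hands the job in, once; it reports no verdict.
The state is a dict: "clock": time; "joints": joint angles; "joint_velocities": joint speeds; "effort": joint torques, N m; "tcp_pos": TCP position; "ee_rot": TCP orientation; "contact_force": force on the tool from outside, world axes, zero at the start; "ft_torque": the same for the moment, N m; "width": opening from 0.0 (shut) to 1.0 (fully open).
Only numpy, scipy, OpenCV 4.12 (cv2) and the standard library are available. Lean on these libraries where they do the work, as an engineer would, in place of code of your own. Each camera call takes 0.05 s, during which the arm holds its last target.

## Working session

There is one attempt and no reset: what is moved stays moved. The work goes in short steps, Python scripts to look and compute and a tool call to move; the robot and the scene stay as the last step left them, time stands still between calls to the robot, and variables do not carry over. Pictures are saved under pics/ and viewed, and the job is handed in when it is done.

Besides the shell and the picture viewer there is one more tool, called as a command line: name --argument value ..., lists and objects as JSON in quotes. servo_tool: Moves the arm, as the interface text tells. Its arguments: {"type":"object","properties":{"plan":{"type":"array","items":{"type":"object","properties":{"dp":{"type":"array","items":{"type":"number"}},"roll":{"type":"number"}}}},"gripper":{"type":"number"},"force":{"type":"number"}},"required":["plan"]}

```bash
ls; mkdir -p pics
cat > h.py <<'E'
import numpy as np, cv2
from plant import read_state, camera, job_done
def snap(n,tag):
    c=camera(n); cv2.imwrite(f'pics/{tag}.png',c['frame'][:,:,::-1]); np.savez(f'pics/{tag}.npz',**c); return c
def world(c):
    K=c['camera_matrix'];T=c['cam_to_world'];d=c['depth']
    v,u=np.mgrid[0:d.shape[0],0:d.shape[1]]
    P=np.stack([(u-K[0,2])/K[0,0]*d,(v-K[1,2])/K[1,1]*d,d],-1)
    return P@T[:3,:3].T+T[:3,3]
def ray(c,u,v,z):
    K=c['camera_matrix'];T=c['cam_to_world']
    r=T[:3,:3]@np.array([(u-K[0,2])/K[0,0],(v-K[1,2])/K[1,1],1]);o=T[:3,3]
    return o+r*(z-o[2])/r[2]
E
python3 - <<'E'
from h import *
s=read_state();print(s)
for n in('side','top','wrist'):
    c=snap(n,n+'0');print(n,c['cam_to_world'].round(3).tolist(),c['camera_matrix'].tolist())
E
```

```text
pics
{'clock': 0.0, 'joints': array([-1.41150105e+00,  5.28468226e-01,  1.43391152e+00, -2.50653446e-05,
        1.18139919e+00, -1.78487599e-01]), 'joint_velocities': array([ 0.00014924, -0.00143178,  0.0011975 , -0.00119137,  0.00093261,
        0.00052509]), 'effort': array([ 6.33268883e-06, -4.40041280e+01, -1.76590812e+01,  6.32139668e-02,
        5.82927733e-02, -1.51414088e-04]), 'tcp_pos': array([ 207.03140538, -588.92880425,  221.56744546]), 'ee_rot': array([-0.6970441 , -0.11963361,  0.69704565, -0.11808758]), 'contact_force': array([ 0.50416627,  0.41126519, -0.14742129]), 'ft_torque': array([-0.03041839, -0.00043409,  0.02762642]), 'width': 1.0033436548776804}
side [[-0.948, -0.09, 0.305, 107.381], [-0.318, 0.313, -0.895, 946.998], [-0.015, -0.945, -0.325, 422.775], [0.0, 0.0, 0.0, 1.0]] [[399.6488548014147, 0.0, 324.28275336678234], [0.0, 399.6488548014147, 199.3896439645294], [0.0, 0.0, 1.0]]
top [[-0.017, -0.996, 0.093, 382.158], [-1.0, 0.018, 0.002, -8.769], [-0.004, -0.092, -0.996, 1040.214], [0.0, 0.0, 0.0, 1.0]] [[363.2115322602549, 0.0, 316.3441591019893], [0.0, 363.2115322602549, 200.67258253788762], [0.0, 0.0, 1.0]]
wrist [[0.332, -0.904, -0.27, 281.86], [-0.943, -0.319, -0.093, -561.971], [-0.002, 0.286, -0.958, 383.467], [0.0, 0.0, 0.0, 1.0]] [[294.1878993749785, 0.0, 321.85872742611446], [0.0, 294.1878993749785, 196.9369294132632], [0.0, 0.0, 1.0]]
```

View pics/side0.png

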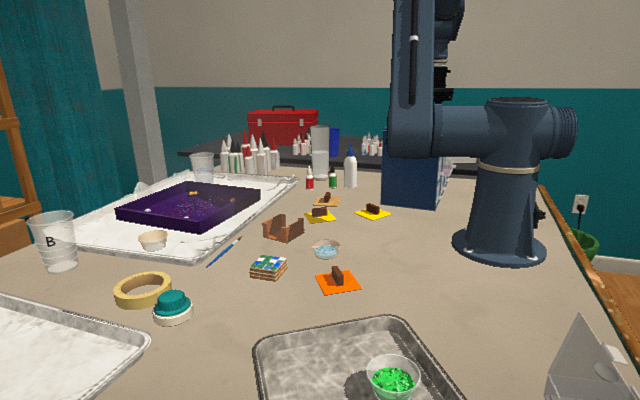

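View pics/top0.png

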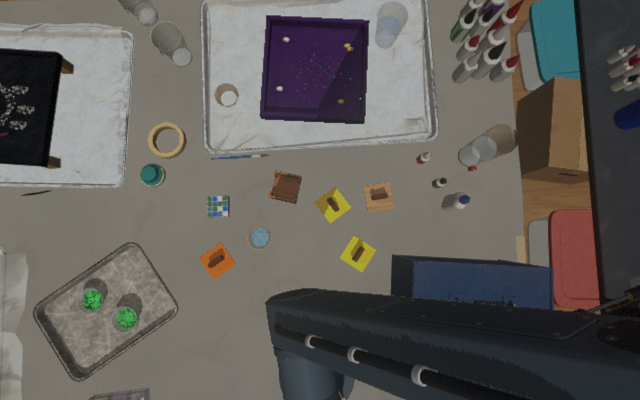

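View pics/wrist0.png

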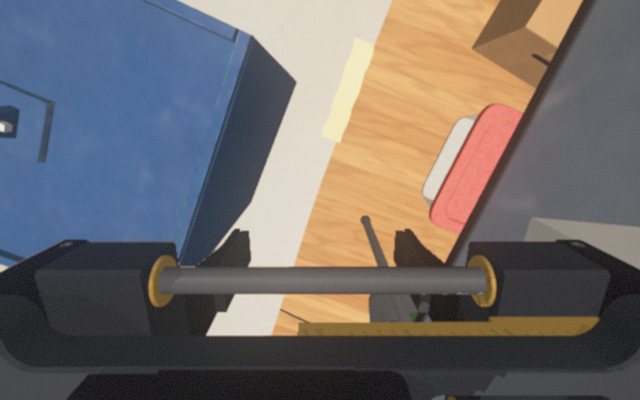

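The side and top views show the pile at top-view pixel (218,206), the box at (285,186), the wooden lid at (378,196), yellow/orange decoy lids at (333,205), (358,254) and (216,260), and the cup at (260,237). The wrist sees only the floor and a blue box. Next I measure from the top and side views.

Run:
```python
from h import *
for t,(x0,y0,x1,y1) in {'top0':(190,150,480,280),'side0':(230,150,400,300)}.items():
    im=cv2.imread(f'pics/{t}.png')[y0:y1,x0:x1]; f=min(800/(x1-x0),600/(y1-y0)); 
    cv2.imwrite(f'pics/{t}z.png',cv2.resize(im,None,fx=f,fy=f,interpolation=cv2.INTER_CUBIC)); print(f)
c=np.load('pics/top0.npz'); W=world(c)
for n,(u,v) in dict(pile=(218,206),box=(285,186),lid=(378,196),cup=(260,237),table=(300,225),bluebox=(480,285),glue=(460,200)).items(): print(n,W[v,u].round(1),ray(c,u,v,0).round(1))
Z=W[...,2]
for n,(x0,y0,x1,y1) in dict(pile=(200,188,236,224),box=(262,162,310,212),lid=(358,176,400,216)).items():
    print(n); print(Z[y0:y1:3,x0:x1:3].round(0).astype(int))
```

```text
2.7586206896551726
4.0
pile [466.5 270.2  23.8] [468.4 276.8   0. ]
box [522.7  83.4   1.8] [523.   83.5   0. ]
lid [ 486.2 -179.    28.6] [ 489.2 -183.9    0. ]
cup [377.7 154.7   9.4] [377.6 156.2   0. ]
table [409.8  41.7  -0.5] [409.8  41.7   0. ]
bluebox [ 266.2 -360.5  233. ] [ 232.7 -462.     0. ]
glue [ 463.3 -373.1  115.9] [ 473.5 -418.8    0. ]
pile
[[  -2   -3 1040    2   -2   -1    0   -6    4    1    1    2]
 [   0   -2    3    0    1    1    0    1    2    1    2    4]
 [  -1   -1   -1    2    2    1    1    2    0    3    1   -1]
 [   0   -2    0   25   29   31   23   26   29   23   -1    1]
 [   0   -1    2   27   27   28   25   25   28   24    1   -1]
 [   4   -2    1   27   25   26   27   27   26   28    0    0]
 [   0   -2    0   27   25   25   24   26   25   32    1    3]
 [  -2    0    0   29   29   28   28   25   27   25   -2    0]
 [  -3    1    2   30   26   26   23   31   27   24    1   -4]
 [   0   -3   -3   28   26   26   26   29   26   26    0    0]
 [   1    1    2    0    0    2    4    0    1    2    0    0]
 [  -3   -1    1   -1    3    1    2    3    
[... 1795 characters left out ...]
9   11    7    7    6    7    1    3    2]
 [   0    0    7   10    7   11    6   11    9    8   10    8    4   -2]
 [   1    1   -2    7   10    9   30   32   29   31    9    9 1040   -2]
 [  -2   -3   -1    5   11   34   30   32   30   32   12    8    1    0]
 [   3    3    2   11   10    9   10    9    7   11   10   13   -1   -2]
 [   0    0    0    3   13   10    6   12   11    6    6    8    1    1]
 [   2    0    3    9    6   11    7    9   10    8    8    9   -1   -2]
 [  -3    0   -1    9   10    9    9   11    8    5    0    0   -1   -1]
 [   2    1   -3    4   -1   -1    1    1    0   -5    0   -1    3    1]
 [   0   -1    2    2    1   -2   -2    4    1   -3    1    1    0   -3]]
```

View pics/top0z.png

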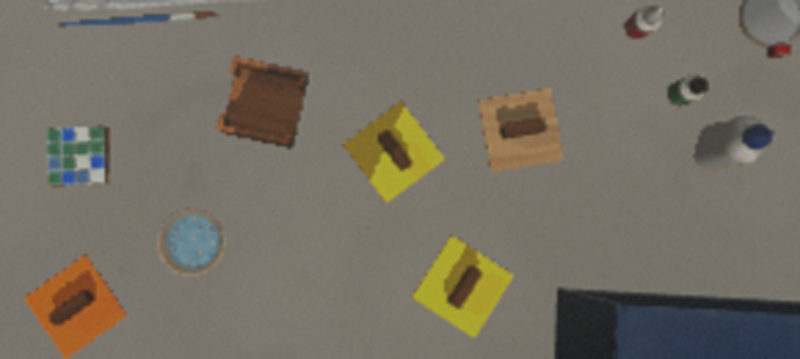

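View pics/side0z.png

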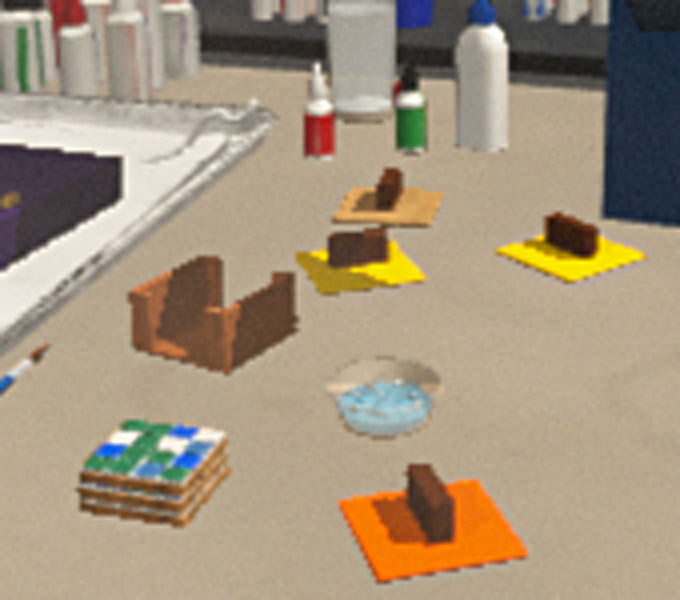

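Run:
```python
from h import *
c=np.load('pics/top0.npz'); W=world(c); Z=W[...,2]
def rect(m,z,n):
    m=m.astype(np.uint8); cs,_=cv2.findContours(m,0,1); k=max(cs,key=cv2.contourArea)
    P=np.array([ray(c,u,v,z)[:2] for u,v in k[:,0]]).astype(np.float32)
    r=cv2.minAreaRect(P); print(n,[np.round(x,1) for x in r])
def roi(x0,y0,x1,y1):
    m=np.zeros(Z.shape,bool); m[y0:y1,x0:x1]=1; return m
rect(roi(200,188,236,224)&(Z>14)&(Z<60),27,'pile')
rect(roi(358,176,400,216)&(Z>4.5)&(Z<60),8,'lid')
rect(roi(358,176,400,216)&(Z>22)&(Z<60),34,'handle')
rect(roi(262,162,310,212)&(Z>20)&(Z<60),42,'box')
# blue box, other tall
m=(Z>100)&(Z<300); m[:, :380]=0; m[:255]=0;m[295:]=0
ys,xs=np.where(m); print(W[ys,xs].min(0),W[ys,xs].max(0))
s=np.load('pics/side0.npz'); Ws=world(s)
m=(Ws[...,2]>20)&(Ws[...,2]<260)&(Ws[...,0]>0)&(Ws[...,0]<300)&(Ws[...,1]<-150)&(Ws[...,1]>-600)
print(Ws[m].min(0),Ws[m].max(0),m.sum())
```

```text
pile [array([466.3, 270.7]), array([60.6, 59. ]), np.float64(0.6)]
lid [array([ 487.7, -183.5]), array([78.1, 77. ]), np.float64(8.6)]
handle [array([ 486.1, -182.5]), array([14.2, 43.7]), np.float64(8.5)]
box [array([546.8,  73.4]), array([78. , 17.6]), np.float64(77.6)]
[ 229.67394379 -652.862546    100.03320269] [ 324.37504144 -209.91700534  299.98595733]
[ 107.69346033 -504.57278006   20.0916305 ] [ 299.78085564 -200.94330072  162.83467826] 2620
```

Run:
```python
from h import *
c=np.load('pics/top0.npz'); W=world(c); Z=W[...,2]
m=np.zeros(Z.shape,bool); m[162:212,262:310]=1
m&=(Z>33)&(Z<50); ys,xs=np.where(m)
P=np.array([ray(c,u,v,42)[:2] for u,v in zip(xs,ys)]).astype(np.float32); print(cv2.minAreaRect(P))
print(np.median(Z[m]))
```

```text
((517.6632690429688, 81.0211181640625), (76.84598541259766, 77.3480453491211), 76.54528045654297)
40.92683061915426
```

servo_tool --plan '[{"dp": [-4,0,0]},{"dp": [-4,0,0]},{"dp": [-4,0,0]},{"dp": [-2,0,0]}]' --gripper -1

```text
$.plan[0]: bad value
```

```bash
cat >> h.py <<'E'
from scipy.spatial.transform import Rotation as Ro
def plan(target, yaw=None):
    """print tool-frame shift (cm) to target TCP; yaw = world angle(deg) of jaw axis (mod 180)"""
    s=read_state(); R=Ro.from_quat(s['ee_rot']).as_matrix()
    jaw=np.degrees(np.arctan2(R[1,1],R[0,1]))
    print('t',round(s['clock'],2),'tcp',s['tcp_pos'].round(1),'jawyaw',round(jaw,2),'tool x',R[:,0].round(4),'w',round(s['width'],3),'F',s['contact_force'].round(1),'j',s['joints'].round(2))
    if target is not None:
        d=R.T@(np.array(target)-s['tcp_pos'])/10; print('dp cm',d.round(2))
    if yaw is not None:
        e=(yaw-jaw+90)%180-90
        print('roll (about tool x, down => -) deg',round(-e,2))
        if target is not None:
            a=np.radians(e);Rz=np.array([[np.cos(a),-np.sin(a),0],[np.sin(a),np.cos(a),0],[0,0,1]])
            print('dp cm after roll',((Rz@R).T@(np.array(target)-s['tcp_pos'])/10).round(2))
E
python3 - <<'E'
from h import *
plan([466,200,350],90)
print(Ro.from_quat(read_state()['ee_rot']).as_matrix().round(3))
E
```

```text
t 0.15 tcp [ 207.1 -589.1  221.8] jawyaw -70.64 tool x [-3.0e-04  1.6e-03 -1.0e+00] w 1.003 F [ 0.  -0.1 -0.2] j [-1.41  0.53  1.43 -0.    1.18 -0.18]
dp cm [-12.7  -65.89 -50.59]
roll (about tool x, down => -) deg 19.36
dp cm after roll [-12.69 -78.93 -25.9 ]
[[-0.     0.331 -0.943]
 [ 0.002 -0.943 -0.331]
 [-1.    -0.002 -0.   ]]
```

servo_tool --plan '[{"dp": [-4,0,0],"roll": 0},{"dp": [-4,0,0],"roll": 0},{"dp": [-4,0,0],"roll": 0},{"dp": [-2,0,0],"roll": 0}]' --gripper -1

```text
clock: 0.48
tcp_pos: [206.2, -584.6, 356.3]
ee_rot: [0.697, 0.128, -0.697, 0.11]
contact_force: [0.5, -0.8, 0.5]
width: 1.003
```

servo_tool --plan '[{"dp": [0,-2.5,-3.2],"roll": 6.45},{"dp": [0,-2.5,-3.2],"roll": 6.45},{"dp": [0,-2.5,-3.2],"roll": 6.45},{"dp": [0,-2.5,-3.2],"roll": 0},{"dp": [0,-2.5,-3.2],"roll": 0},{"dp": [0,-2.5,-3.2],"roll": 0},{"dp": [0,-2.5,-3.2],"roll": 0},{"dp": [0,-4,0],"roll": 0},{"dp": [0,-4,0],"roll": 0},{"dp": [0,-4,0],"roll": 0}]'

```text
clock: 1.32
tcp_pos: [422.9, -274.3, 363.1]
ee_rot: [-0.707, 0.008, 0.707, 0.014]
contact_force: [1.4, 1.1, 0.2]
width: 1.0
```

Run:
```python
from h import *
plan([466,200,300],90)
```

```text
t 1.32 tcp [ 422.9 -274.3  363.1] jawyaw -91.8 tool x [-0.001   0.0081 -1.    ] w 1.0 F [1.4 1.1 0.2] j [-0.8   0.22  1.53  0.    1.4   0.8 ]
dp cm [  6.68 -47.49  -2.82]
roll (about tool x, down => -) deg -1.8
dp cm after roll [  6.68 -47.38  -4.31]
```

servo_tool --plan '[{"dp": [2,-3.2,-1.4],"roll": -1.8},{"dp": [2,-3.2,-1.4],"roll": 0},{"dp": [2,-3.0,-1.4],"roll": 0},{"dp": [0,0,0],"roll": 0}]'

```text
clock: 1.65
tcp_pos: [465.2, -168.7, 303.3]
ee_rot: [0.707, 0.006, -0.707, -0.001]
contact_force: [-0.5, -0.6, 0.3]
width: 1.003
```

Run:
```python
from h import *
c=snap('wrist','w1');plan(None)
c=np.load('pics/w1.npz');s=read_state()
def proj(p):
    T=np.linalg.inv(c['cam_to_world']);q=T[:3,:3]@np.array(p)+T[:3,3];q=c['camera_matrix']@q;return (q[:2]/q[2]).round(0)
print(proj(s['tcp_pos']),proj([487,-183,10]))
```

```text
t 1.7 tcp [ 465.5 -171.3  304.8] jawyaw -89.63 tool x [ 0.0018  0.0059 -1.    ] w 1.004 F [-0.8 -0.7  0.1] j [-0.58  0.26  1.64  0.01  1.25  0.98]
[328. 247.] [334. 148.]
```

View pics/w1.png

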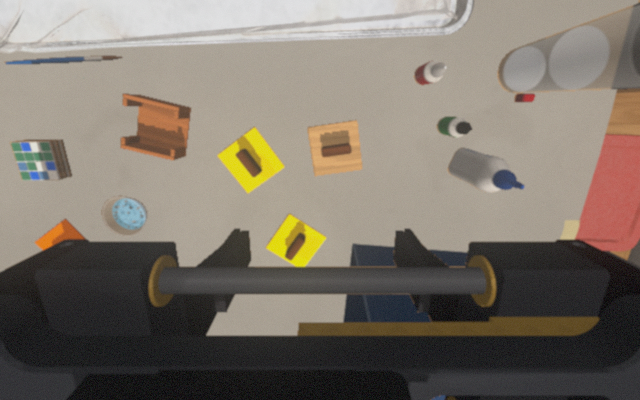

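The wrist view shows the lid at (335,148), the box at (156,126) and the pile at (40,160). I measure the lid here, then move above the box and pile.

```bash
cat >> h.py <<'E'
def planerect(c,m,z,n='',big=True):
    m=m.astype(np.uint8)
    if big:
        cs,_=cv2.findContours(m,0,1); k=max(cs,key=cv2.contourArea)[:,0]
    else: k=np.argwhere(m)[:,::-1]
    P=np.array([ray(c,u,v,z)[:2] for u,v in k]).astype(np.float32)
    r=cv2.minAreaRect(P); print(n,[np.round(x,1) for x in r]); return r
def roi(x0,y0,x1,y1,sh=(400,640)):
    m=np.zeros(sh,bool); m[y0:y1,x0:x1]=1; return m
E
python3 - <<'E'
from h import *
c=dict(np.load('pics/w1.npz'));Z=world(c)[...,2]
r=roi(295,112,375,182)
print('heights: plate',np.median(Z[r&(Z>5)&(Z<16)]),'handle',np.median(Z[r&(Z>25)&(Z<45)]), 'table', np.median(Z[roi(295,185,375,205)]))
planerect(c,r&(Z>4.5)&(Z<60),8,'lid'); planerect(c,r&(Z>23)&(Z<60),34,'handle')
r=roi(110,85,200,170);print('rim',np.median(Z[r&(Z>35)&(Z<60)]));planerect(c,r&(Z>33)&(Z<60),42,'box',False)
r=roi(5,130,80,190);print('pile',np.median(Z[r&(Z>20)&(Z<60)]));planerect(c,r&(Z>20)&(Z<60),27,'pile')
E
```

```text
heights: plate 9.334111396607227 handle 33.08976188248823 table 0.28067910876728774
lid [array([ 487.2, -183.8]), array([76.8, 76.8]), np.float64(8.5)]
handle [array([ 488. , -183.6]), array([14.6, 43.3]), np.float64(8.6)]
rim 41.052387835018976
box [array([518.1,  78.4]), array([80.6, 77.3]), np.float64(76.7)]
pile 26.23363143873752
pile [array([467.3, 267.5]), array([59.7, 65.6]), np.float64(1.5)]
```

servo_tool --plan '[{"dp": [0,-4,0],"roll": 0},{"dp": [0,-4,0],"roll": 0},{"dp": [0,-4,0],"roll": 0},{"dp": [0,-4,0],"roll": 0},{"dp": [0,-4,0],"roll": 0},{"dp": [0,-4,0],"roll": 0},{"dp": [0,-4,0],"roll": 0},{"dp": [0,-2,0],"roll": 0},{"dp": [0,0,0],"roll": 0}]'

```text
clock: 2.45
tcp_pos: [472.2, 125.0, 309.6]
ee_rot: [0.712, -0.004, -0.702, -0.002]
contact_force: [-0.4, -0.7, 0.7]
width: 1.001
```

Run:
```python
from h import *
c=snap('wrist','w2');plan([466,270,120],90)
```

```text
t 2.5 tcp [472.4 123.5 309.6] jawyaw -90.55 tool x [ 0.0152 -0.0045 -0.9999] w 0.998 F [0.3 0.2 0.3] j [ 0.03  0.23  1.66 -0.01  1.24  1.61]
dp cm [ 18.89 -14.72   1.07]
roll (about tool x, down => -) deg -0.55
dp cm after roll [ 18.89 -14.73   0.93]
```

View pics/w2.png

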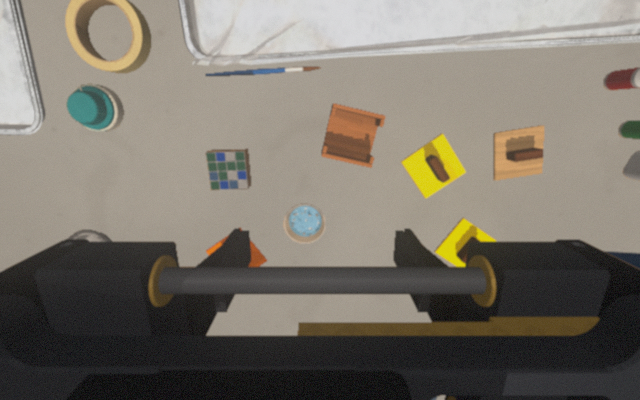

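The view shows the pile at (228,169), the box at (352,136), the cup at (305,222) and the lid at (519,152).

Run:
```python
from h import *
c=dict(np.load('pics/w2.npz'));Z=world(c)[...,2]
r=roi(310,95,395,175);print('rim',np.median(Z[r&(Z>35)&(Z<60)]));planerect(c,r&(Z>33)&(Z<60),42,'box',False)
r=roi(195,140,260,200);print('pile',np.median(Z[r&(Z>20)&(Z<60)]));planerect(c,r&(Z>20)&(Z<60),27,'pile')
r=roi(485,115,560,190);planerect(c,r&(Z>4.5)&(Z<60),8,'lid')
r=roi(275,195,335,250);print(np.median(world(c)[r&(Z>6)&(Z<50)],0))
plan([466,269,120],90)
```

```text
rim 41.28981981875393
box [array([518.4,  81.7]), array([76.9, 76.6]), np.float64(76.7)]
pile 26.227719594203904
pile [array([467.7, 270.8]), array([59.7, 60.5]), np.float64(1.5)]
lid [array([ 487.6, -183.6]), array([77. , 77.1]), np.float64(8.5)]
[375.44796725 156.14378634  12.71486928]
t 2.5 tcp [472.4 123.5 309.6] jawyaw -90.55 tool x [ 0.0152 -0.0045 -0.9999] w 0.998 F [0.3 0.2 0.3] j [ 0.03  0.23  1.66 -0.01  1.24  1.61]
dp cm [ 18.89 -14.62   1.07]
roll (about tool x, down => -) deg -0.55
dp cm after roll [ 18.89 -14.63   0.93]
```

servo_tool --plan '[{"dp": [3,-3,0],"roll": -0.5},{"dp": [3,-3,0],"roll": 0},{"dp": [3,-3,0],"roll": 0},{"dp": [3,-2.7,0.5],"roll": 0},{"dp": [2,-2,0.4],"roll": 0},{"dp": [2,-1,0],"roll": 0},{"dp": [0,0,0],"roll": 0}]'

```text
clock: 3.08
tcp_pos: [483.0, 259.7, 148.5]
ee_rot: [0.72, -0.01, -0.694, -0.002]
contact_force: [-0.9, 0.1, -0.2]
width: 1.0
```

Run:
```python
from h import *
c=snap('wrist','w3');plan([466,269,120],90)
```

```text
t 3.13 tcp [484.  259.1 150.2] jawyaw -90.99 tool x [ 0.0391 -0.012  -0.9992] w 1.0 F [ 0.1 -0.5 -0.3] j [ 0.3   0.52  1.72 -0.03  0.88  1.91]
dp cm [ 2.93 -0.99  1.94]
roll (about tool x, down => -) deg -0.99
dp cm after roll [ 2.93 -1.02  1.92]
```

View pics/w3.png

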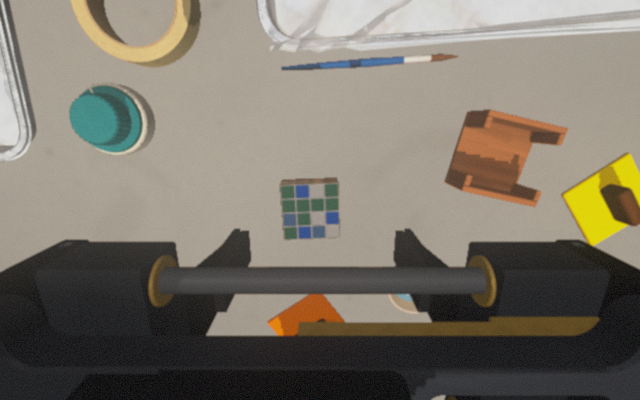

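Tool tilt has drifted by about 2.2° as rows accumulate lag. I'll check whether moving up reverses it.

servo_tool --plan '[{"dp": [-3.5,0,0.3],"roll": -0.9},{"dp": [-3.5,0,0.3],"roll": 0},{"dp": [-3.5,0,0.3],"roll": 0},{"dp": [-3.5,0,0.3],"roll": 0},{"dp": [-3.5,0,0.3],"roll": 0}]'

```text
clock: 3.55
tcp_pos: [463.7, 249.5, 328.6]
ee_rot: [0.716, -0.012, -0.698, 0.003]
contact_force: [0.7, 0.4, 0.8]
width: 1.001
```

```bash
cat > st.py <<'E'
from h import *
import sys
plan(None); camera('top'); 
a=[float(x) for x in sys.argv[1:]]
plan(a[:3] if len(a)>2 else None, a[3] if len(a)>3 else None)
E
python3 st.py 467 270 150 91
```

```text
t 3.55 tcp [463.7 249.5 328.6] jawyaw -90.71 tool x [ 0.0259 -0.0215 -0.9994] w 1.001 F [0.7 0.4 0.8] j [ 0.3   0.27  1.54 -0.03  1.31  1.89]
t 3.6 tcp [467.5 250.8 337.2] jawyaw -90.71 tool x [ 0.0415 -0.017  -0.999 ] w 0.998 F [1.6 0.7 4.4] j [ 0.3   0.27  1.53 -0.03  1.31  1.89]
dp cm [18.66 -2.23  0.85]
roll (about tool x, down => -) deg -1.71
dp cm after roll [18.66 -2.23  0.79]
```

servo_tool --plan '[{"dp": [4,0,0],"roll": 0}]'

```text
clock: 3.68
tcp_pos: [476.8, 250.5, 309.1]
ee_rot: [0.731, -0.008, -0.683, -0.002]
contact_force: [2.2, 1.3, -0.8]
width: 1.002
```

```bash
python3 st.py 467 270 150 91
```

```text
t 3.68 tcp [476.8 250.5 309.1] jawyaw -90.83 tool x [ 0.0677 -0.0099 -0.9977] w 1.002 F [ 2.2  1.3 -0.8] j [ 0.29  0.29  1.58 -0.03  1.21  1.89]
t 3.73 tcp [471.1 247.8 298.4] jawyaw -90.87 tool x [ 0.0487 -0.0164 -0.9987] w 1.001 F [-2.  -0.8 -3.7] j [ 0.29  0.3   1.59 -0.03  1.21  1.89]
dp cm [14.76 -2.44  1.16]
roll (about tool x, down => -) deg -1.87
dp cm after roll [14.76 -2.46  1.09]
```

servo_tool --plan '[{"dp": [4,0,0],"roll": 0}]'

```text
clock: 3.82
tcp_pos: [477.5, 246.7, 264.9]
ee_rot: [0.729, -0.01, -0.684, -0.002]
contact_force: [1.0, -0.7, -0.4]
width: 0.999
```

```bash
python3 st.py 467 270 150 91
```

```text
t 3.82 tcp [477.5 246.7 264.9] jawyaw -90.98 tool x [ 0.0631 -0.0127 -0.9979] w 0.999 F [ 1.  -0.7 -0.4] j [ 0.29  0.34  1.64 -0.03  1.11  1.89]
t 3.87 tcp [471.2 244.  254.1] jawyaw -91.02 tool x [ 0.043  -0.0193 -0.9989] w 1.002 F [-1.9 -1.5 -4.3] j [ 0.28  0.35  1.65 -0.03  1.1   1.89]
dp cm [10.33 -2.79  0.92]
roll (about tool x, down => -) deg -2.02
dp cm after roll [10.33 -2.8   0.83]
```

servo_tool --plan '[{"dp": [-4,0,0],"roll": 0}]'

```text
clock: 3.95
tcp_pos: [462.9, 240.7, 285.8]
ee_rot: [0.714, -0.016, -0.7, 0.002]
contact_force: [-0.7, -0.0, -0.6]
width: 1.0
```

```bash
python3 st.py 467 270 150 91
```

```text
t 3.95 tcp [462.9 240.7 285.8] jawyaw -91.14 tool x [ 0.0192 -0.0268 -0.9995] w 1.0 F [-0.7 -0.  -0.6] j [ 0.28  0.31  1.61 -0.03  1.21  1.89]
t 4.0 tcp [469.3 242.8 297.6] jawyaw -91.14 tool x [ 0.0409 -0.0209 -0.9989] w 0.996 F [2.3 1.1 4.8] j [ 0.28  0.3   1.6  -0.03  1.21  1.89]
dp cm [14.67 -3.01  0.89]
roll (about tool x, down => -) deg -2.14
dp cm after roll [14.68 -3.02  0.79]
```

servo_tool --plan '[{"dp": [-4,0,0],"roll": 0},{"dp": [0,0,0],"roll": 0}]'

```text
clock: 4.17
tcp_pos: [468.9, 241.3, 340.3]
ee_rot: [0.722, -0.015, -0.692, -0.001]
contact_force: [1.3, 0.4, 1.0]
width: 1.002
```

```bash
python3 st.py 467 270 150 91
```

```text
t 4.17 tcp [468.9 241.3 340.3] jawyaw -91.33 tool x [ 0.0422 -0.0216 -0.9989] w 1.002 F [1.3 0.4 1. ] j [ 0.28  0.26  1.53 -0.03  1.31  1.88]
t 4.22 tcp [466.9 240.4 336.7] jawyaw -91.33 tool x [ 0.0358 -0.0236 -0.9991] w 1.0 F [-0.3 -0.7 -0.3] j [ 0.28  0.26  1.54 -0.03  1.31  1.88]
dp cm [18.58 -3.38  0.74]
roll (about tool x, down => -) deg -2.33
dp cm after roll [18.59 -3.38  0.62]
```

servo_tool --plan '[{"dp": [0,4,0],"roll": 0}]'

```text
clock: 4.3
tcp_pos: [466.2, 203.8, 338.6]
ee_rot: [0.72, -0.013, -0.694, 0.001]
contact_force: [1.3, -0.8, 0.3]
width: 1.005
```

```bash
python3 st.py 467 270 150 91
```

```text
t 4.3 tcp [466.2 203.8 338.6] jawyaw -91.02 tool x [ 0.0374 -0.0197 -0.9991] w 1.005 F [ 1.3 -0.8  0.3] j [ 0.21  0.23  1.58 -0.03  1.3   1.8 ]
t 4.35 tcp [466.2 194.2 339.2] jawyaw -91.36 tool x [ 0.0372 -0.0304 -0.9988] w 1.0 F [-1.2 -4.5 -1. ] j [ 0.2   0.23  1.58 -0.04  1.3   1.8 ]
dp cm [18.68 -8.14  0.81]
roll (about tool x, down => -) deg -2.36
dp cm after roll [18.69 -8.14  0.5 ]
```

servo_tool --plan '[{"dp": [0,-4,0],"roll": 0}]'

```text
clock: 4.43
tcp_pos: [467.7, 227.1, 339.1]
ee_rot: [0.72, -0.024, -0.694, 0.001]
contact_force: [-0.0, 0.2, -0.7]
width: 1.001
```

```bash
python3 st.py 467 270 150 91
```

```text
t 4.43 tcp [467.7 227.1 339.1] jawyaw -91.94 tool x [ 0.0368 -0.0359 -0.9987] w 1.001 F [-0.   0.2 -0.7] j [ 0.26  0.25  1.55 -0.05  1.32  1.88]
t 4.48 tcp [467.8 236.4 339.1] jawyaw -91.63 tool x [ 0.0385 -0.0258 -0.9989] w 0.999 F [1.6 4.6 0.5] j [ 0.28  0.26  1.54 -0.04  1.32  1.88]
dp cm [18.8  -3.82  0.91]
roll (about tool x, down => -) deg -2.63
dp cm after roll [18.81 -3.82  0.76]
```

servo_tool --plan '[{"dp": [0,0,0],"roll": -1},{"dp": [0,0,0],"roll": 0},{"dp": [-3,3,0],"roll": 0},{"dp": [0,0,0],"roll": 0},{"dp": [0,0,0],"roll": 0},{"dp": [0,0,0],"roll": 0}]'

```text
clock: 4.98
tcp_pos: [465.1, 204.6, 369.8]
ee_rot: [0.719, -0.013, -0.695, 0.007]
contact_force: [0.0, -0.0, -0.2]
width: 1.0
```

```bash
python3 st.py 467 270 150 91
```

```text
t 4.98 tcp [465.1 204.6 369.8] jawyaw -90.54 tool x [ 0.0336 -0.0289 -0.999 ] w 1.0 F [ 0.  -0.  -0.2] j [ 0.22  0.21  1.52 -0.04  1.39  1.8 ]
t 5.03 tcp [464.7 204.7 369.3] jawyaw -90.53 tool x [ 0.0323 -0.029  -0.9991] w 1.004 F [ 0.3  0.1 -0.2] j [ 0.22  0.21  1.52 -0.04  1.39  1.8 ]
dp cm [21.73 -7.16  0.54]
roll (about tool x, down => -) deg -1.53
dp cm after roll [21.73 -7.15  0.37]
```

servo_tool --plan '[{"dp": [-3,2.5,0],"roll": 0},{"dp": [0,0,0],"roll": 0}]'

```text
clock: 5.2
tcp_pos: [462.5, 180.3, 398.8]
ee_rot: [0.717, -0.013, -0.697, 0.008]
contact_force: [1.5, 0.6, 0.7]
width: 1.002
```

```bash
python3 st.py ; python3 st.py 467 270 150 91
```

```text
t 5.2 tcp [462.5 180.3 398.8] jawyaw -90.4 tool x [ 0.0276 -0.0301 -0.9992] w 1.002 F [1.5 0.6 0.7] j [ 0.17  0.17  1.49 -0.03  1.46  1.75]
t 5.25 tcp [460.7 181.5 395.4] jawyaw -90.39 tool x [ 0.021  -0.0287 -0.9994] w 1.001 F [ 0.2  0.1 -0.4] j [ 0.17  0.17  1.5  -0.03  1.45  1.75]
t 5.25 tcp [460.7 181.5 395.4] jawyaw -90.39 tool x [ 0.021  -0.0287 -0.9994] w 1.001 F [ 0.2  0.1 -0.4] j [ 0.17  0.17  1.5  -0.03  1.45  1.75]
t 5.3 tcp [459.9 181.9 394.2] jawyaw -90.36 tool x [ 0.0183 -0.0288 -0.9994] w 0.999 F [-0.7  0.3 -0.1] j [ 0.17  0.17  1.5  -0.03  1.45  1.75]
dp cm [24.16 -9.51 -0.21]
roll (about tool x, down => -) deg -1.36
dp cm after roll [24.17 -9.49 -0.42]
```

servo_tool --plan '[{"dp": [0,4.1,0],"roll": 0},{"dp": [0,0,0],"roll": 0}]'

```text
clock: 5.47
tcp_pos: [459.0, 141.3, 393.2]
ee_rot: [0.712, -0.011, -0.702, 0.01]
contact_force: [0.4, 0.2, -0.1]
width: 1.001
```

```bash
python3 st.py ; python3 st.py 467 270 150 91
```

```text
t 5.47 tcp [459.  141.3 393.2] jawyaw -90.11 tool x [ 0.0153 -0.0291 -0.9995] w 1.001 F [ 0.4  0.2 -0.1] j [ 0.09  0.15  1.53 -0.03  1.45  1.66]
t 5.52 tcp [458.6 144.5 392.9] jawyaw -90.07 tool x [ 0.0145 -0.0243 -0.9996] w 0.999 F [ 0.5  0.4 -0.4] j [ 0.09  0.15  1.53 -0.03  1.45  1.66]
t 5.52 tcp [458.6 144.5 392.9] jawyaw -90.07 tool x [ 0.0145 -0.0243 -0.9996] w 0.999 F [ 0.5  0.4 -0.4] j [ 0.09  0.15  1.53 -0.03  1.45  1.66]
t 5.57 tcp [458.5 145.4 393.1] jawyaw -90.0 tool x [ 0.0147 -0.0237 -0.9996] w 1.0 F [0.4 0.7 0.1] j [ 0.09  0.15  1.53 -0.03  1.45  1.66]
dp cm [ 24.01 -13.03  -0.49]
roll (about tool x, down => -) deg -1.0
dp cm after roll [ 24.02 -13.02  -0.71]
```

servo_tool --plan '[{"dp": [0,-4.1,0],"roll": 0}]'

```text
clock: 5.65
tcp_pos: [459.4, 182.3, 391.6]
ee_rot: [0.712, -0.013, -0.702, 0.007]
contact_force: [0.9, 0.4, -0.8]
width: 1.001
```

```bash
python3 st.py ; python3 st.py 467 270 150 91
```

```text
t 5.65 tcp [459.4 182.3 391.6] jawyaw -90.47 tool x [ 0.0142 -0.0278 -0.9995] w 1.001 F [ 0.9  0.4 -0.8] j [ 0.17  0.18  1.5  -0.03  1.45  1.75]
t 5.7 tcp [457.9 192.8 391.1] jawyaw -89.98 tool x [ 0.0131 -0.0164 -0.9998] w 0.998 F [0.9 4.3 0.2] j [ 0.18  0.18  1.5  -0.02  1.45  1.76]
t 5.7 tcp [457.9 192.8 391.1] jawyaw -89.98 tool x [ 0.0131 -0.0164 -0.9998] w 0.998 F [0.9 4.3 0.2] j [ 0.18  0.18  1.5  -0.02  1.45  1.76]
t 5.75 tcp [457.7 190.6 391.1] jawyaw -89.75 tool x [ 0.0127 -0.0206 -0.9997] w 1.004 F [ 0.1 -0.5 -0.9] j [ 0.18  0.18  1.5  -0.02  1.45  1.75]
dp cm [23.95 -8.43 -0.67]
roll (about tool x, down => -) deg -0.75
dp cm after roll [23.95 -8.42 -0.77]
```

servo_tool --plan '[{"dp": [-2.0,3.6,0],"roll": 0},{"dp": [0,0,0],"roll": 0}]'

```text
clock: 5.92
tcp_pos: [456.5, 158.2, 410.1]
ee_rot: [0.71, -0.002, -0.704, 0.012]
contact_force: [0.3, 0.8, 0.9]
width: 0.996
```

```bash
cat > q.py <<'E'
from h import *
for i in range(2): camera('top')
plan(None)
E
python3 q.py
```

```text
t 6.02 tcp [454.6 160.7 407.2] jawyaw -89.17 tool x [ 0.0022 -0.0173 -0.9998] w 1.002 F [-0.6  0.   0.1] j [ 0.12  0.15  1.49 -0.02  1.5   1.68]
```

servo_tool --plan '[{"dp": [2.0,-3.6,0],"roll": 0}]'

```text
clock: 6.1
tcp_pos: [456.9, 193.5, 389.5]
ee_rot: [0.711, -0.004, -0.703, 0.01]
contact_force: [2.3, 0.5, 0.5]
width: 1.001
```

```bash
python3 q.py
```

```text
t 6.2 tcp [451.7 199.2 383.4] jawyaw -88.95 tool x [-0.0048 -0.0159 -0.9999] w 1.001 F [-0.8  0.2 -0.6] j [ 0.2   0.19  1.51 -0.01  1.45  1.75]
```

servo_tool --plan '[{"dp": [-2.0,3.6,0],"roll": 0},{"dp": [0,0,0],"roll": 0}]'

```text
clock: 6.37
tcp_pos: [450.6, 165.7, 401.3]
ee_rot: [-0.703, -0.003, 0.711, -0.015]
contact_force: [1.3, -0.4, 0.0]
width: 0.998
```

```bash
python3 q.py
```

```text
t 6.47 tcp [448.9 168.2 398.9] jawyaw -88.45 tool x [-0.0169 -0.0135 -0.9998] w 1.003 F [ 0.1 -0.8 -0.4] j [ 0.13  0.16  1.51 -0.01  1.5   1.68]
```

servo_tool --plan '[{"dp": [2.0,-3.6,0],"roll": 0}]'

```text
clock: 6.55
tcp_pos: [450.6, 201.1, 381.3]
ee_rot: [-0.704, -0.002, 0.71, -0.013]
contact_force: [1.0, 0.7, 0.5]
width: 1.001
```

```bash
python3 q.py
```

```text
t 6.65 tcp [445.2 206.9 375.4] jawyaw -88.26 tool x [-0.0234 -0.0121 -0.9997] w 0.998 F [-0.8  0.2  0.1] j [ 0.21  0.2   1.52 -0.01  1.45  1.75]
```

servo_tool --plan '[{"dp": [0,4.1,0],"roll": 0},{"dp": [0,0,0],"roll": 0}]'

```text
clock: 6.82
tcp_pos: [445.2, 167.5, 373.7]
ee_rot: [-0.697, -0.009, 0.717, -0.018]
contact_force: [0.3, -0.6, -0.1]
width: 0.998
```

```bash
python3 q.py
```

```text
t 6.92 tcp [445.2 171.  374.3] jawyaw -87.76 tool x [-0.0264 -0.0082 -0.9996] w 1.002 F [0.3 0.3 0.7] j [ 0.13  0.18  1.55 -0.    1.44  1.67]
```

servo_tool --plan '[{"dp": [0,-4.1,0],"roll": 0}]'

```text
clock: 7.0
tcp_pos: [444.8, 207.7, 374.1]
ee_rot: [-0.698, -0.007, 0.716, -0.015]
contact_force: [1.2, -0.1, -0.0]
width: 1.001
```

```bash
python3 q.py
```

```text
t 7.1 tcp [443.  215.8 374. ] jawyaw -87.54 tool x [-0.0265 -0.0051 -0.9996] w 0.998 F [-0.7 -1.4  0. ] j [0.23 0.2  1.52 0.   1.45 1.75]
```

servo_tool --plan '[{"dp": [4,0,0],"roll": -2.5},{"dp": [0,0,0],"roll": 0}]'

```text
clock: 7.27
tcp_pos: [439.3, 217.7, 332.6]
ee_rot: [-0.696, -0.032, 0.716, -0.035]
contact_force: [-3.4, -0.4, -2.6]
width: 0.998
```

```bash
python3 q.py
```

```text
t 7.37 tcp [446.9 218.9 340.6] jawyaw -84.79 tool x [-0.0093 -0.0013 -1.    ] w 0.998 F [ 1.4 -1.   0.8] j [0.23 0.23 1.57 0.   1.35 1.71]
```

Run:
```python
from h import *
c=dict(np.load('pics/w3.npz'));W=world(c);Z=W[...,2]
r=roi(265,165,360,250);m=r&(Z>21)&(Z<60)
print('pile',np.median(Z[m]),'table',np.median(Z[roi(350,150,420,220)]));planerect(c,m,27,'pile')
ys,xs=np.where(m)
for y in (190,210,230): print(y,[xs[ys==y].min(),xs[ys==y].max()])
plan([467.5,270.8,200],91)
```

```text
pile 26.24539730680297 table 0.3697501467890447
pile [array([468. , 272.1]), array([60.1, 59.1]), np.float64(1.4)]
190 [np.int64(279), np.int64(338)]
210 [np.int64(281), np.int64(338)]
230 [np.int64(283), np.int64(339)]
t 7.37 tcp [446.9 218.9 340.6] jawyaw -84.79 tool x [-0.0093 -0.0013 -1.    ] w 0.998 F [ 1.4 -1.   0.8] j [0.23 0.23 1.57 0.   1.35 1.71]
dp cm [14.03 -4.98 -2.65]
roll (about tool x, down => -) deg 4.21
dp cm after roll [14.04 -5.15 -2.28]
```

servo_tool --plan '[{"dp": [1.5,-3,-1],"roll": 3.7}]'

```text
clock: 7.45
tcp_pos: [456.9, 247.7, 330.3]
ee_rot: [-0.707, -0.007, 0.707, -0.008]
contact_force: [0.1, -0.5, -1.0]
width: 1.001
```

```bash
python3 q.py
```

```text
t 7.55 tcp [456.2 252.3 326.8] jawyaw -88.5 tool x [-0.0057  0.0014 -1.    ] w 1.001 F [-0.7 -0.8 -0.4] j [0.29 0.27 1.55 0.   1.32 1.83]
```

servo_tool --plan '[{"dp": [3,-2,-1],"roll": 0}]'

```text
clock: 7.63
tcp_pos: [469.6, 272.7, 303.7]
ee_rot: [0.71, 0.01, -0.704, 0.008]
contact_force: [1.0, -0.2, 0.4]
width: 1.001
```

```bash
python3 q.py
```

```text
t 7.73 tcp [466.6 274.  295.7] jawyaw -88.43 tool x [-0.0067  0.0018 -1.    ] w 1.003 F [-0.6 -0.4 -0.9] j [0.32 0.33 1.55 0.   1.27 1.86]
```

servo_tool --plan '[{"dp": [4,0,0],"roll": 0}]'

```text
clock: 7.82
tcp_pos: [473.3, 276.4, 263.3]
ee_rot: [0.711, 0.013, -0.703, 0.008]
contact_force: [2.2, 1.3, -0.6]
width: 0.996
```

```bash
python3 q.py; python3 st.py 467.5 270.8 200 91
```

```text
t 7.92 tcp [464.3 272.9 253.2] jawyaw -88.43 tool x [-0.0143 -0.0013 -0.9999] w 0.998 F [-1.5 -0.7 -0.9] j [0.32 0.38 1.6  0.   1.17 1.86]
t 7.92 tcp [464.3 272.9 253.2] jawyaw -88.43 tool x [-0.0143 -0.0013 -0.9999] w 0.998 F [-1.5 -0.7 -0.9] j [0.32 0.38 1.6  0.   1.17 1.86]
t 7.97 tcp [465.5 273.2 255.4] jawyaw -88.44 tool x [-0.0107  0.     -0.9999] w 1.002 F [ 0.1  0.6 -0. ] j [0.32 0.38 1.6  0.   1.17 1.86]
dp cm [ 5.54  0.25 -0.26]
roll (about tool x, down => -) deg 0.56
dp cm after roll [ 5.54  0.25 -0.26]
```

servo_tool --plan '[{"dp": [2,0.1,0],"roll": 0},{"dp": [0,0,0],"roll": 0}]'

```text
clock: 8.13
tcp_pos: [468.0, 272.1, 240.1]
ee_rot: [-0.706, -0.01, 0.709, -0.009]
contact_force: [-1.4, -0.7, -0.2]
width: 1.0
```

```bash
python3 q.py;python3 - <<'E'
from h import *
c=snap('wrist','w4');c=snap('side','s4');plan([467.7,271.2,120],91)
c=np.load('pics/w4.npz');W=world(c);Z=W[...,2]
m=roi(255,120,400,260)&(Z>21)&(Z<60);planerect(c,m,27,'pile');print(np.median(Z[m]))
E
```

```text
t 8.23 tcp [471.  273.4 243.4] jawyaw -88.47 tool x [ 0.0041  0.0047 -1.    ] w 1.001 F [ 0.1 -0.3  0.1] j [0.32 0.39 1.62 0.   1.13 1.86]
t 8.33 tcp [470.7 273.5 243.2] jawyaw -88.46 tool x [ 0.0039  0.0047 -1.    ] w 0.998 F [0.1 0.3 0.2] j [0.32 0.39 1.62 0.   1.13 1.86]
dp cm [12.31  0.27  0.35]
roll (about tool x, down => -) deg 0.54
dp cm after roll [12.31  0.28  0.35]
pile [array([467.5, 272.5]), array([59. , 59.3]), np.float64(1.6)]
26.089855478883095
```

View pics/w4.png

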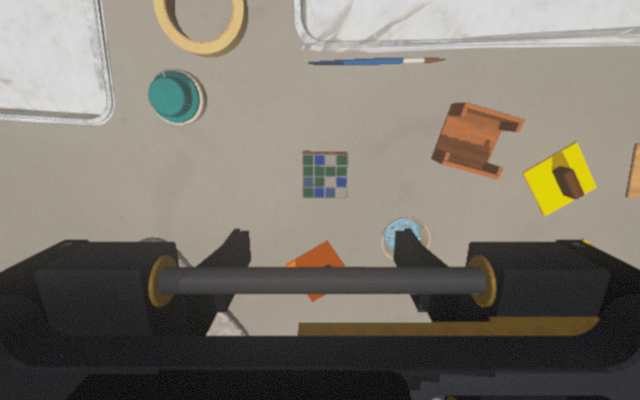

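View pics/s4.png

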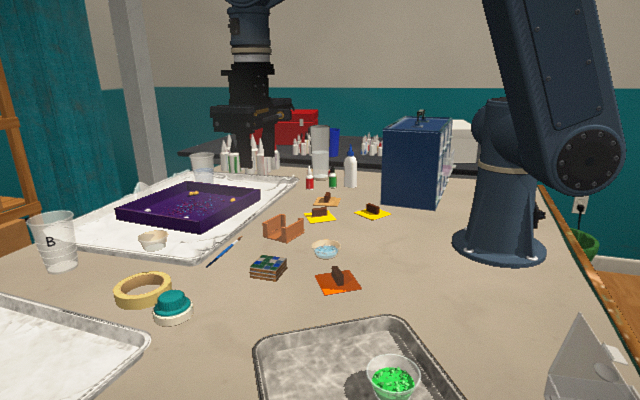

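servo_tool --plan '[{"dp": [4,0.15,0.3],"roll": 0}]'

```text
clock: 8.42
tcp_pos: [475.1, 274.6, 211.1]
ee_rot: [0.715, 0.013, -0.698, 0.006]
contact_force: [1.1, 0.9, -0.9]
width: 1.0
```

```bash
python3 q.py
```

```text
t 8.52 tcp [465.  271.  201.1] jawyaw -88.47 tool x [-0.0033  0.0022 -1.    ] w 1.004 F [-1.3 -0.2 -0.3] j [0.32 0.44 1.67 0.   1.03 1.86]
```

servo_tool --plan '[{"dp": [4,0,0],"roll": 0}]'

```text
clock: 8.6
tcp_pos: [470.6, 273.1, 168.0]
ee_rot: [0.711, 0.012, -0.703, 0.007]
contact_force: [1.7, 1.0, -0.0]
width: 1.0
```

```bash
python3 q.py
```

```text
t 8.7 tcp [461.5 269.8 158.5] jawyaw -88.48 tool x [-0.0139 -0.0014 -0.9999] w 1.0 F [-1.7 -1.2 -0.3] j [0.32 0.5  1.71 0.   0.94 1.86]
```

servo_tool --plan '[{"dp": [4,0,0],"roll": 0}]'

```text
clock: 8.78
tcp_pos: [466.7, 271.9, 126.1]
ee_rot: [-0.707, -0.011, 0.707, -0.008]
contact_force: [2.5, -0.1, 1.2]
width: 1.002
```

```bash
python3 q.py; python3 st.py 467.5 272 60 91.5
```

```text
t 8.88 tcp [457.7 268.6 117.1] jawyaw -88.47 tool x [-0.0249 -0.0051 -0.9997] w 1.004 F [-0.3 -1.1  0. ] j [0.32 0.56 1.75 0.   0.86 1.86]
t 8.88 tcp [457.7 268.6 117.1] jawyaw -88.47 tool x [-0.0249 -0.0051 -0.9997] w 1.004 F [-0.3 -1.1  0. ] j [0.32 0.56 1.75 0.   0.86 1.86]
t 8.93 tcp [459.4 269.3 119.6] jawyaw -88.47 tool x [-0.0198 -0.0033 -0.9998] w 1.004 F [-0.5 -0.1 -0. ] j [0.32 0.56 1.75 0.   0.86 1.86]
dp cm [ 5.94 -0.26 -0.93]
roll (about tool x, down => -) deg 0.03
dp cm after roll [ 5.94 -0.27 -0.93]
```

servo_tool --plan '[{"dp": [4,-0.25,-0.9],"roll": 0},{"dp": [0,0,0],"roll": 0}]'

```text
clock: 9.1
tcp_pos: [469.5, 272.7, 79.8]
ee_rot: [-0.7, -0.008, 0.714, -0.011]
contact_force: [-0.5, -0.4, -2.7]
width: 1.002
```

```bash
sed -i 's/range(2)/range(3)/' q.py; python3 q.py; python3 st.py 467.5 272 60 91.5
```

```text
t 9.25 tcp [474.2 274.7  90.4] jawyaw -88.42 tool x [-0.0011  0.003  -1.    ] w 0.998 F [-0.  -0.4  0.2] j [0.32 0.62 1.74 0.   0.79 1.86]
t 9.25 tcp [474.2 274.7  90.4] jawyaw -88.42 tool x [-0.0011  0.003  -1.    ] w 0.998 F [-0.  -0.4  0.2] j [0.32 0.62 1.74 0.   0.79 1.86]
t 9.3 tcp [474.4 274.7  91.3] jawyaw -88.42 tool x [ 7.0e-04  3.6e-03 -1.0e+00] w 1.001 F [0.  0.6 0.2] j [0.32 0.62 1.74 0.   0.78 1.86]
dp cm [3.13 0.27 0.7 ]
roll (about tool x, down => -) deg 0.08
dp cm after roll [3.13 0.27 0.7 ]
```

servo_tool --plan '[{"dp": [1,0.1,0.25],"roll": 0},{"dp": [1,0.1,0.25],"roll": 0},{"dp": [1,0.1,0.25],"roll": 0}]'

```text
clock: 9.55
tcp_pos: [473.4, 274.1, 74.3]
ee_rot: [0.716, 0.014, -0.698, 0.006]
contact_force: [0.4, -0.2, -0.5]
width: 1.002
```

```bash
python3 q.py; python3 st.py 467.5 272 30 91.5;python3 - <<'E'
from h import *
c=snap('wrist','w5');snap('side','s5')
c=np.load('pics/w5.npz');W=world(c);Z=W[...,2]
E
```

```text
t 9.7 tcp [472.1 273.6  72.9] jawyaw -88.38 tool x [ 0.0218  0.0106 -0.9997] w 1.004 F [ 0.2  0.1 -0.9] j [0.32 0.64 1.77 0.   0.71 1.86]
t 9.7 tcp [472.1 273.6  72.9] jawyaw -88.38 tool x [ 0.0218  0.0106 -0.9997] w 1.004 F [ 0.2  0.1 -0.9] j [0.32 0.64 1.77 0.   0.71 1.86]
t 9.75 tcp [472.5 273.8  72.8] jawyaw -88.38 tool x [ 0.0222  0.0107 -0.9997] w 0.999 F [-0.4  0.8 -0.3] j [0.32 0.64 1.77 0.   0.71 1.86]
dp cm [4.27 0.2  0.6 ]
roll (about tool x, down => -) deg 0.12
dp cm after roll [4.27 0.21 0.6 ]
```

View pics/w5.png

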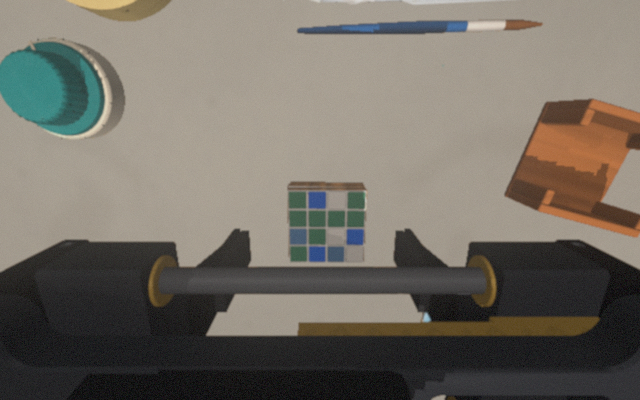

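View pics/s5.png

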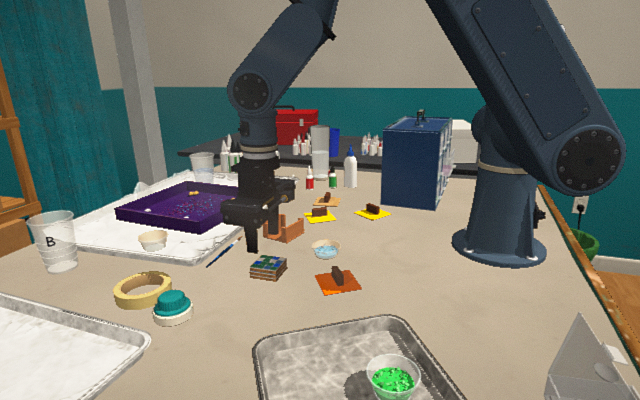

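servo_tool --plan '[{"dp": [3,0.1,0.3],"roll": 0}]'

```text
clock: 9.93
tcp_pos: [475.6, 274.9, 47.0]
ee_rot: [0.719, 0.015, -0.695, 0.005]
contact_force: [0.5, 0.4, -0.3]
width: 1.0
```

```bash
sed -i 's/range(3)/range(2)/' q.py; python3 q.py
```

```text
t 10.03 tcp [468.3 272.3  40.4] jawyaw -88.39 tool x [ 0.0164  0.0088 -0.9998] w 0.999 F [-1.1 -0.9 -0.7] j [0.32 0.69 1.79 0.01 0.64 1.86]
```

servo_tool --plan '[{"dp": [1.5,0.1,0.1],"roll": 0}]'

```text
clock: 10.12
tcp_pos: [469.3, 272.1, 27.3]
ee_rot: [0.714, 0.013, -0.7, 0.007]
contact_force: [0.3, 0.4, -0.5]
width: 0.999
```

```bash
python3 st.py; python3 st.py 467.5 272 5 91.5
```

```text
t 10.12 tcp [469.3 272.1  27.3] jawyaw -88.38 tool x [ 0.0204  0.0101 -0.9997] w 0.999 F [ 0.3  0.4 -0.5] j [0.32 0.72 1.8  0.01 0.6  1.86]
t 10.17 tcp [466.6 270.9  23.9] jawyaw -88.39 tool x [ 0.0135  0.0077 -0.9999] w 1.004 F [-0.7  0.4 -1.5] j [0.32 0.72 1.8  0.01 0.6  1.86]
t 10.17 tcp [466.6 270.9  23.9] jawyaw -88.39 tool x [ 0.0135  0.0077 -0.9999] w 1.004 F [-0.7  0.4 -1.5] j [0.32 0.72 1.8  0.01 0.6  1.86]
t 10.22 tcp [466.3 270.8  24.6] jawyaw -88.4 tool x [ 0.0127  0.0075 -0.9999] w 0.999 F [-0.4 -0.3  0.3] j [0.32 0.72 1.8  0.01 0.6  1.86]
dp cm [ 1.97 -0.1  -0.1 ]
roll (about tool x, down => -) deg 0.1
dp cm after roll [ 1.97 -0.1  -0.1 ]
```

servo_tool --plan '[{"dp": [1.3,-0.1,-0.1],"roll": 0}]'

```text
clock: 10.3
tcp_pos: [468.6, 272.4, 13.6]
ee_rot: [0.713, 0.013, -0.701, 0.007]
contact_force: [0.3, 0.6, 0.6]
width: 0.996
```

```bash
python3 q.py; python3 st.py 467.5 272 5 91.5
```

```text
t 10.4 tcp [467.  271.8  11.5] jawyaw -88.4 tool x [ 0.0111  0.007  -0.9999] w 0.998 F [-0.7 -0.6 -0.7] j [0.32 0.75 1.8  0.01 0.58 1.86]
t 10.4 tcp [467.  271.8  11.5] jawyaw -88.4 tool x [ 0.0111  0.007  -0.9999] w 0.998 F [-0.7 -0.6 -0.7] j [0.32 0.75 1.8  0.01 0.58 1.86]
t 10.45 tcp [467.3 272.   12.1] jawyaw -88.39 tool x [ 0.012   0.0073 -0.9999] w 1.002 F [-0.  -0.4  0.4] j [0.32 0.75 1.8  0.01 0.58 1.86]
dp cm [ 0.71  0.   -0.01]
roll (about tool x, down => -) deg 0.11
dp cm after roll [ 0.71  0.   -0.01]
```

servo_tool --plan '[{"dp": [0.7,0,0],"roll": 0}]'

```text
clock: 10.53
tcp_pos: [468.5, 272.5, 6.7]
ee_rot: [0.712, 0.013, -0.702, 0.007]
contact_force: [0.5, 0.1, -0.1]
width: 0.998
```

```bash
python3 q.py; python3 st.py 467.5 272 5 91.5; python3 -c "
from h import *
snap('side','s6')"
```

```text
t 10.63 tcp [467.4 272.    5.2] jawyaw -88.39 tool x [ 0.0119  0.0073 -0.9999] w 0.998 F [-0.  -0.4 -0.3] j [0.32 0.76 1.8  0.01 0.57 1.86]
t 10.63 tcp [467.4 272.    5.2] jawyaw -88.39 tool x [ 0.0119  0.0073 -0.9999] w 0.998 F [-0.  -0.4 -0.3] j [0.32 0.76 1.8  0.01 0.57 1.86]
t 10.68 tcp [467.4 272.1   5.3] jawyaw -88.39 tool x [ 0.012   0.0073 -0.9999] w 0.997 F [ 0.1 -1.1  0. ] j [0.32 0.76 1.8  0.01 0.57 1.86]
dp cm [ 0.03  0.01 -0.01]
roll (about tool x, down => -) deg 0.11
dp cm after roll [ 0.03  0.01 -0.01]
```

servo_tool --plan '[{"dp": [0,0,0],"roll": 0},{"dp": [0,0,0],"roll": 0},{"dp": [0,0,0],"roll": 0},{"dp": [0,0,0],"roll": 0},{"dp": [0,0,0],"roll": 0},{"dp": [0,0,0],"roll": 0}]' --gripper 1 --force 30

```text
clock: 11.23
tcp_pos: [468.0, 272.2, 6.7]
ee_rot: [0.712, 0.013, -0.702, 0.007]
contact_force: [0.2, 0.3, -2.1]
width: 0.686
```

```bash
python3 q.py; python3 -c "
from h import *
snap('wrist','w7');snap('side','s7')"
```

```text
t 11.33 tcp [468.  272.2   6.7] jawyaw -88.39 tool x [ 0.0139  0.0079 -0.9999] w 0.685 F [-1.1 -0.8  0.1] j [0.32 0.76 1.8  0.01 0.57 1.86]
```

View pics/w7.png

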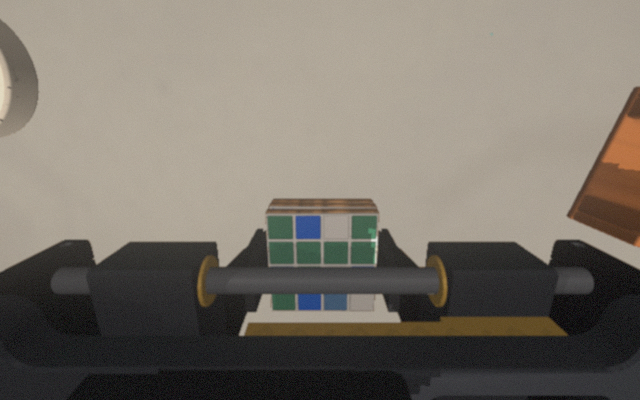

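View pics/s7.png

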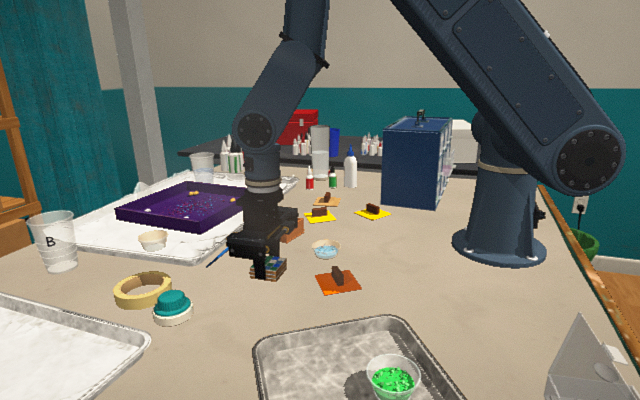

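Gripped at 59.6 mm, but the tips sit at z=6.7, which barely overlaps the bottom coaster. I'll reopen, go lower and regrip.

servo_tool --plan '[{"dp": [0,0,0],"roll": 0},{"dp": [0,0,0],"roll": 0},{"dp": [0,0,0],"roll": 0},{"dp": [0.3,0,0],"roll": 0}]' --gripper -0.6

```text
clock: 11.77
tcp_pos: [468.4, 272.4, 3.9]
ee_rot: [0.712, 0.013, -0.702, 0.007]
contact_force: [0.2, -0.0, 0.1]
width: 0.79
```

```bash
python3 q.py; python3 st.py 467.5 272 2.5 91.5
```

```text
t 11.87 tcp [467.8 272.2   3.3] jawyaw -88.39 tool x [ 0.0131  0.0077 -0.9999] w 0.795 F [ 0.5 -0.  -0.8] j [0.32 0.76 1.8  0.01 0.56 1.86]
t 11.87 tcp [467.8 272.2   3.3] jawyaw -88.39 tool x [ 0.0131  0.0077 -0.9999] w 0.795 F [ 0.5 -0.  -0.8] j [0.32 0.76 1.8  0.01 0.56 1.86]
t 11.92 tcp [467.8 272.2   3.3] jawyaw -88.39 tool x [ 0.0132  0.0077 -0.9999] w 0.801 F [-0.4  0.2 -0.6] j [0.32 0.76 1.8  0.01 0.56 1.86]
dp cm [0.08 0.02 0.04]
roll (about tool x, down => -) deg 0.11
dp cm after roll [0.08 0.02 0.04]
```

servo_tool --plan '[{"dp": [0.1,0,0],"roll": 0}]' --gripper 1 --force 35

```text
clock: 12.0
tcp_pos: [467.9, 272.2, 2.3]
ee_rot: [0.712, 0.013, -0.702, 0.007]
contact_force: [-0.2, -0.7, 0.6]
width: 0.772
```

```bash
for i in 1 2 3; do python3 q.py; done
```

```text
t 12.1 tcp [467.7 272.2   2.1] jawyaw -88.39 tool x [ 0.0128  0.0076 -0.9999] w 0.707 F [ 0.2 -0.3 -0.7] j [0.32 0.77 1.8  0.01 0.56 1.86]
t 12.2 tcp [467.7 272.2   2.2] jawyaw -88.39 tool x [ 0.0128  0.0076 -0.9999] w 0.689 F [-0.8 -0.6 -2. ] j [0.32 0.77 1.8  0.01 0.56 1.86]
t 12.3 tcp [467.7 272.2   2.2] jawyaw -88.39 tool x [ 0.0128  0.0076 -0.9999] w 0.685 F [-0.6  0.4 -1.7] j [0.32 0.77 1.8  0.01 0.56 1.86]
```

servo_tool --plan '[{"dp": [-1,0,0],"roll": 0}]'

```text
clock: 12.38
tcp_pos: [466.3, 271.6, 11.1]
ee_rot: [0.71, 0.012, -0.704, 0.008]
contact_force: [-1.0, 0.7, -2.5]
width: 0.69
```

```bash
python3 q.py
```

```text
t 12.48 tcp [468.3 272.4  13.4] jawyaw -88.39 tool x [ 0.0147  0.0082 -0.9999] w 0.686 F [-0.5 -0.3 -1.5] j [0.32 0.74 1.8  0.01 0.58 1.86]
```

servo_tool --plan '[{"dp": [-2.5,0,0],"roll": 0}]'

```text
clock: 12.57
tcp_pos: [465.3, 271.2, 35.7]
ee_rot: [0.71, 0.012, -0.704, 0.008]
contact_force: [-0.6, -0.5, -0.7]
width: 0.684
```

```bash
python3 q.py; python3 -c "
from h import *
snap('wrist','w8');snap('side','s8')"
```

```text
t 12.67 tcp [469.9 272.9  40.9] jawyaw -88.38 tool x [ 0.0203  0.0101 -0.9997] w 0.685 F [ 1.4  1.  -0.9] j [0.32 0.69 1.79 0.01 0.63 1.86]
```

View pics/s8.png

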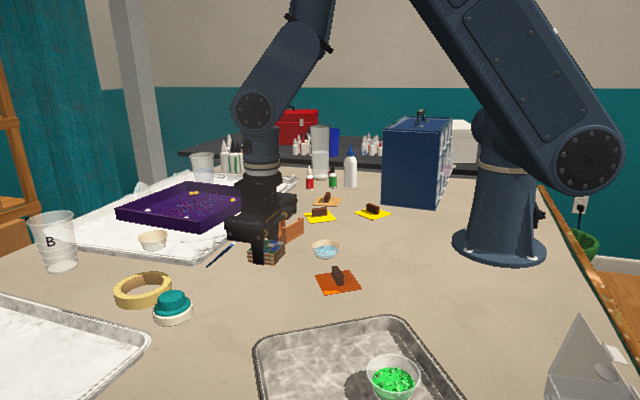

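Run:
```python
from h import *
for n,r in (('w4',roi(415,80,535,195)),('w5',roi(480,70,640,250))):
    c=dict(np.load(f'pics/{n}.npz'));W=world(c);Z=W[...,2]
    m=r&(Z>33)&(Z<60)&(W[...,1]<150);planerect(c,m,42,n,False)
```

```text
w4 [array([518.8,  83.7]), array([79.8, 76.6]), np.float64(76.6)]
w5 [array([519. ,  85.6]), array([82.9, 76.3]), np.float64(76.7)]
```

servo_tool --plan '[{"dp": [-4,0,0],"roll": 0},{"dp": [0,0,0],"roll": 0}]'

```text
clock: 12.93
tcp_pos: [465.2, 271.1, 74.0]
ee_rot: [0.709, 0.012, -0.705, 0.008]
contact_force: [2.2, 0.2, -0.5]
width: 0.685
```

```bash
python3 q.py
```

```text
t 13.03 tcp [461.4 269.6  70.3] jawyaw -88.41 tool x [-0.0033  0.0022 -1.    ] w 0.688 F [-0.5  0.2 -1.3] j [0.32 0.64 1.78 0.   0.72 1.86]
```

servo_tool --plan '[{"dp": [-3,2,0],"roll": 5}]'

```text
clock: 13.12
tcp_pos: [458.2, 250.1, 95.3]
ee_rot: [-0.702, 0.021, 0.712, 0.021]
contact_force: [-0.6, -0.1, -1.7]
width: 0.692
```

```bash
python3 q.py;python3 st.py 440 82 130 76.7
```

```text
t 13.22 tcp [462.9 248.5 101.4] jawyaw -93.53 tool x [-0.001   0.0022 -1.    ] w 0.69 F [-0.1  1.1 -1. ] j [0.28 0.58 1.79 0.   0.77 1.91]
t 13.22 tcp [462.9 248.5 101.4] jawyaw -93.53 tool x [-0.001   0.0022 -1.    ] w 0.69 F [-0.1  1.1 -1. ] j [0.28 0.58 1.79 0.   0.77 1.91]
t 13.27 tcp [462.6 249.1 100.6] jawyaw -93.46 tool x [-0.0016  0.0027 -1.    ] w 0.687 F [ 0.7  0.2 -0.3] j [0.28 0.58 1.79 0.   0.77 1.91]
dp cm [-2.98 16.8   1.26]
roll (about tool x, down => -) deg 9.84
dp cm after roll [-2.98 16.77 -1.64]
```

servo_tool --plan '[{"dp": [-1.5,3.5,0],"roll": 5}]'

```text
clock: 13.35
tcp_pos: [460.1, 217.3, 113.5]
ee_rot: [-0.704, 0.049, 0.706, 0.052]
contact_force: [1.4, -1.7, -1.0]
width: 0.684
```

```bash
python3 q.py
```

```text
t 13.45 tcp [460.1 211.9 115.5] jawyaw -98.6 tool x [-0.0024  0.0016 -1.    ] w 0.683 F [-0.1  0.8 -1.5] j [0.21 0.54 1.83 0.   0.78 1.93]
```

servo_tool --plan '[{"dp": [-1,3.5,0],"roll": 4.8}]'

```text
clock: 13.53
tcp_pos: [455.6, 180.2, 124.3]
ee_rot: [-0.702, 0.08, 0.703, 0.083]
contact_force: [2.5, -0.5, -0.1]
width: 0.684
```

```bash
python3 q.py
```

```text
t 13.63 tcp [453.7 175.  125.2] jawyaw -103.56 tool x [-4.6e-03  5.0e-04 -1.0e+00] w 0.688 F [ 0.5  1.  -2.7] j [0.14 0.5  1.87 0.   0.78 1.94]
```

servo_tool --plan '[{"dp": [0,4,0],"roll": 0}]'

```text
clock: 13.72
tcp_pos: [447.4, 140.5, 125.2]
ee_rot: [0.703, -0.08, -0.702, -0.083]
contact_force: [0.7, -0.8, -0.5]
width: 0.688
```

```bash
python3 q.py;python3 st.py 440 82 130 76.7
```

```text
t 13.82 tcp [442.3 134.5 124.1] jawyaw -103.65 tool x [-9.2e-03 -6.0e-04 -1.0e+00] w 0.687 F [-0.4  0.8 -1.8] j [ 0.05  0.48  1.92 -0.    0.75  1.86]
t 13.82 tcp [442.3 134.5 124.1] jawyaw -103.65 tool x [-9.2e-03 -6.0e-04 -1.0e+00] w 0.687 F [-0.4  0.8 -1.8] j [ 0.05  0.48  1.92 -0.    0.75  1.86]
t 13.87 tcp [443.4 135.9 124.3] jawyaw -103.67 tool x [-7.3e-03  6.0e-04 -1.0e+00] w 0.685 F [ 0.4  0.6 -1.6] j [0.06 0.48 1.92 0.   0.75 1.86]
dp cm [-0.57  5.32 -0.94]
roll (about tool x, down => -) deg -0.37
dp cm after roll [-0.57  5.33 -0.91]
```

servo_tool --plan '[{"dp": [0,3.5,0],"roll": 0}]'

```text
clock: 13.95
tcp_pos: [437.7, 105.3, 124.2]
ee_rot: [-0.701, 0.082, 0.703, 0.083]
contact_force: [1.9, -0.6, -1.6]
width: 0.69
```

```bash
python3 q.py
python3 - <<'E'
from h import *
c=snap('wrist','w9');snap('side','s9');plan([440.6,100.4,125],76.7)
W=world(c);Z=W[...,2]
m=(Z>33)&(Z<60)&(abs(W[...,0]-518)<60)&(abs(W[...,1]-82)<60); print(np.median(Z[m]),m.sum());planerect(c,m,42,'box',False)
E
```

```text
t 14.05 tcp [433.9 100.7 123.6] jawyaw -103.74 tool x [-1.020e-02  2.000e-04 -9.999e-01] w 0.689 F [-0.   0.3 -1.5] j [-0.02  0.47  1.96 -0.    0.72  1.79]
t 14.15 tcp [435.2 102.4 123.9] jawyaw -103.7 tool x [-0.0077  0.0012 -1.    ] w 0.685 F [ 0.7  1.  -1.3] j [-0.02  0.47  1.96  0.    0.72  1.79]
dp cm [-0.11  0.07 -0.57]
roll (about tool x, down => -) deg -0.4
dp cm after roll [-0.11  0.07 -0.57]
41.14238825053583 2340
box [array([518. ,  81.1]), array([76.3, 76.3]), np.float64(76.5)]
```

View pics/w9.png

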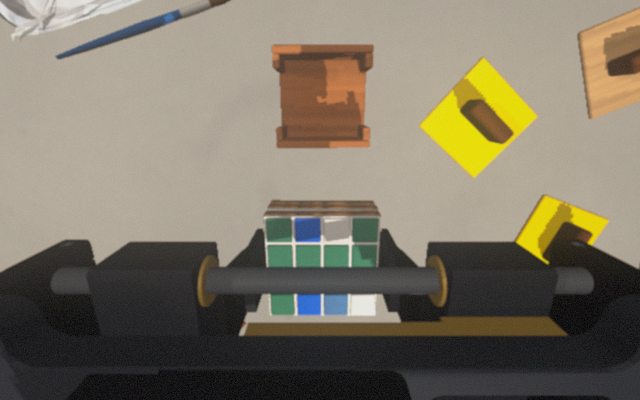

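View pics/s9.png

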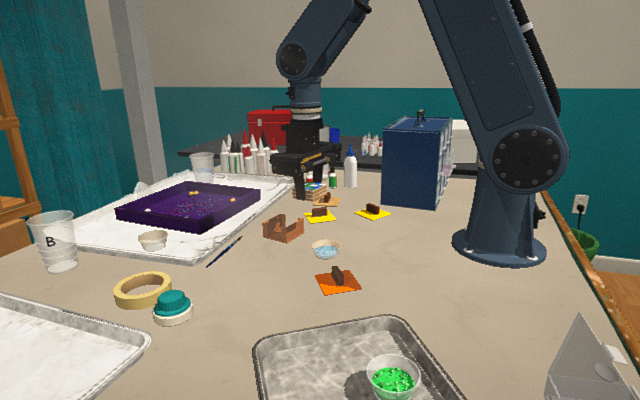

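Run:
```python
from h import *
c=dict(np.load('pics/w9.npz'));s=read_state();R=Ro.from_quat(s['ee_rot']).as_matrix()
W=world(c);L=(W-s['tcp_pos'])@R   # tool coords
f=c['frame'].astype(int)
reg=roi(255,195,390,320)
m=reg&(L[...,0]>-45)&(L[...,0]<10)&(abs(L[...,1])<40)&(abs(L[...,2])<45)
# top face
hist=np.histogram(L[...,0][m],bins=np.arange(-40,10,2)); print(hist[0],hist[1][:-1])
t=m&(abs(L[...,0]+24.8)<4)
def rt(u,v,x):
    K=c['camera_matrix'];T=c['cam_to_world'];d=R.T@(T[:3,:3]@np.array([(u-K[0,2])/K[0,0],(v-K[1,2])/K[1,1],1]));o=R.T@(T[:3,3]-s['tcp_pos'])
    return o+d*(x-o[0])/d[0]
for p in ((265,216),(379,215),(322,216),(270,316),(377,316),(322,316)): print(p,rt(*p,-24.8).round(1))
# column profile at u
for u in (290,322,350):
    print(u,[(v,tuple(f[v,u]),L[v,u].round(0).astype(int).tolist()) for v in range(198,222,2)])
```

```text
[  28   31   32   18   25   47   66 3325 4719  476  210  177  127  243
  273  148  101   36  197  149  101    9    0    0] [-40 -38 -36 -34 -32 -30 -28 -26 -24 -22 -20 -18 -16 -14 -12 -10  -8  -6
  -4  -2   0   2   4   6]
(265, 216) [-24.8 -27.4 -27.4]
(379, 215) [-24.8  28.9 -28. ]
(322, 216) [-24.8   0.8 -27.4]
(270, 316) [-24.8 -27.9  31.3]
(377, 316) [-24.8  31.1  31.3]
(322, 316) [-24.8   0.8  31.3]
290 [(198, (np.int64(177), np.int64(167), np.int64(153)), [123, -31, 8]), (200, (np.int64(142), np.int64(130), np.int64(116)), [1, -18, -28]), (202, (np.int64(113), np.int64(89), np.int64(66)), [-1, -17, -27]), (204, (np.int64(109), np.int64(87), np.int64(70)), [-8, -17, -28]), (206, (np.int64(116), np.int64(91), np.int64(70)), [-12, -16, -28]), (208, (np.int64(136), np.int64(120), np.int64(108)), [-14, -16, -28]), (210, (np.int64(134), np.int64(122), np.int64(114)), [-17, -16, -28]), (212, (np.int64(104), np.int64(84), np.int64(66)), [-18, -16, -27]), (214, (np.int64(130), np.int64(104), np.int64(80)), [-21, -15, -27]), (216, (np.int64(145), np.int64(136), np.int64(127)), [-24, -15,
[... 1087 characters left out ...]
 [2, 17, -27]), (202, (np.int64(98), np.int64(79), np.int64(62)), [-4, 17, -28]), (204, (np.int64(110), np.int64(92), np.int64(77)), [-7, 16, -28]), (206, (np.int64(103), np.int64(83), np.int64(66)), [-11, 16, -28]), (208, (np.int64(121), np.int64(102), np.int64(85)), [-13, 16, -28]), (210, (np.int64(123), np.int64(111), np.int64(98)), [-15, 15, -27]), (212, (np.int64(102), np.int64(82), np.int64(64)), [-20, 15, -28]), (214, (np.int64(114), np.int64(93), np.int64(72)), [-21, 15, -27]), (216, (np.int64(140), np.int64(133), np.int64(124)), [-22, 15, -27]), (218, (np.int64(153), np.int64(143), np.int64(134)), [-23, 15, -26]), (220, (np.int64(148), np.int64(142), np.int64(132)), [-24, 15, -25])]
```

```bash
python3 -c "
import cv2
im=cv2.imread('pics/w9.png')[190:330,240:400];cv2.imwrite('pics/w9z.png',cv2.resize(im,None,fx=4,fy=4,interpolation=cv2.INTER_NEAREST))"
```

```text
(no output)
```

View pics/w9z.png

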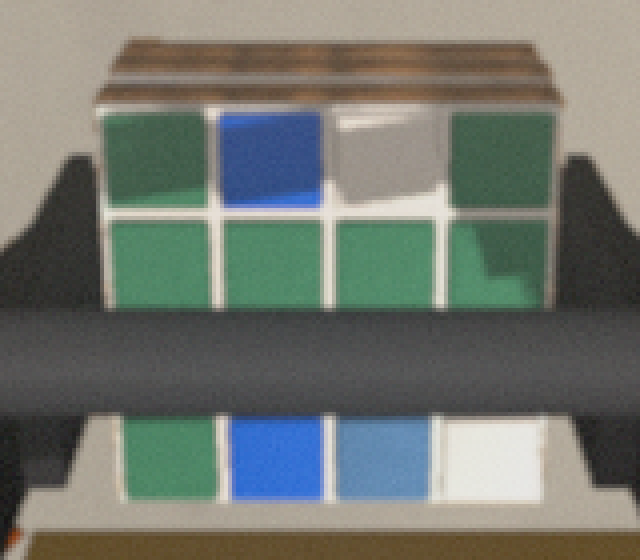

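servo_tool --plan '[{"dp": [0,0,-4],"roll": -0.3}]'

```text
clock: 14.23
tcp_pos: [462.5, 95.9, 121.9]
ee_rot: [-0.693, 0.081, 0.712, 0.081]
contact_force: [-0.7, 0.4, -0.8]
width: 0.688
```

```bash
python3 q.py;python3 st.py 519.7 81.2 110 76.6
```

```text
t 14.33 tcp [481.7  93.4 124.1] jawyaw -103.36 tool x [ 0.0039  0.001  -1.    ] w 0.685 F [ 1.8 -0.2 -0.5] j [-0.04  0.5   1.86  0.    0.77  1.77]
t 14.33 tcp [481.7  93.4 124.1] jawyaw -103.36 tool x [ 0.0039  0.001  -1.    ] w 0.685 F [ 1.8 -0.2 -0.5] j [-0.04  0.5   1.86  0.    0.77  1.77]
t 14.38 tcp [478.3  93.9 123.8] jawyaw -103.35 tool x [-0.0017  0.0014 -1.    ] w 0.685 F [-0.8  0.3 -0.8] j [-0.04  0.5   1.87  0.    0.77  1.77]
dp cm [ 1.37  0.28 -4.32]
roll (about tool x, down => -) deg 0.05
dp cm after roll [ 1.37  0.28 -4.32]
```

servo_tool --plan '[{"dp": [0,0,-4],"roll": 0}]'

```text
clock: 14.47
tcp_pos: [502.5, 88.4, 121.3]
ee_rot: [-0.694, 0.081, 0.711, 0.081]
contact_force: [-2.9, -0.7, -2.8]
width: 0.691
```

```bash
python3 q.py;python3 st.py 519.7 81.2 85 76.6
```

```text
t 14.57 tcp [521.3  85.5 124.1] jawyaw -103.3 tool x [ 0.0082  0.001  -1.    ] w 0.685 F [-0.4 -0.5 -0.2] j [-0.05  0.54  1.77  0.    0.82  1.75]
t 14.57 tcp [521.3  85.5 124.1] jawyaw -103.3 tool x [ 0.0082  0.001  -1.    ] w 0.685 F [-0.4 -0.5 -0.2] j [-0.05  0.54  1.77  0.    0.82  1.75]
t 14.62 tcp [518.1  86.  123.8] jawyaw -103.3 tool x [ 0.003   0.0015 -1.    ] w 0.686 F [-1.6 -0.1 -0.9] j [-0.05  0.54  1.78  0.    0.82  1.75]
dp cm [ 3.88  0.44 -0.25]
roll (about tool x, down => -) deg 0.1
dp cm after roll [ 3.88  0.44 -0.25]
```

servo_tool --plan '[{"dp": [2.5,0.4,0],"roll": 0},{"dp": [0,0,0],"roll": 0}]'

```text
clock: 14.78
tcp_pos: [517.1, 84.6, 98.5]
ee_rot: [0.704, -0.08, -0.701, -0.082]
contact_force: [-0.8, 0.4, -1.3]
width: 0.686
```

```bash
python3 q.py;python3 st.py 519.7 81.2 60 76.6
```

```text
t 14.88 tcp [519.2  84.8 101.3] jawyaw -103.12 tool x [ 0.0095  0.002  -1.    ] w 0.683 F [-0.2 -0.1 -1.1] j [-0.05  0.58  1.79  0.    0.76  1.75]
t 14.88 tcp [519.2  84.8 101.3] jawyaw -103.12 tool x [ 0.0095  0.002  -1.    ] w 0.683 F [-0.2 -0.1 -1.1] j [-0.05  0.58  1.79  0.    0.76  1.75]
t 14.93 tcp [519.8  84.7 101.9] jawyaw -103.12 tool x [ 0.011   0.0018 -0.9999] w 0.688 F [-0.6 -0.2 -0.6] j [-0.05  0.58  1.79  0.    0.76  1.74]
dp cm [ 4.19  0.36 -0.02]
roll (about tool x, down => -) deg 0.28
dp cm after roll [ 4.19  0.36 -0.02]
```

servo_tool --plan '[{"dp": [2.0,0.4,0],"roll": 0.3}]'

```text
clock: 15.02
tcp_pos: [522.2, 81.8, 85.3]
ee_rot: [0.709, -0.081, -0.695, -0.084]
contact_force: [0.0, -0.4, -1.0]
width: 0.685
```

```bash
python3 q.py;python3 st.py 519.7 81.2 60 76.6
```

```text
t 15.12 tcp [517.5  81.2  81.4] jawyaw -103.4 tool x [ 0.0078  0.0021 -1.    ] w 0.684 F [-1.2 -0.2 -0.1] j [-0.06  0.61  1.81  0.    0.71  1.74]
t 15.12 tcp [517.5  81.2  81.4] jawyaw -103.4 tool x [ 0.0078  0.0021 -1.    ] w 0.684 F [-1.2 -0.2 -0.1] j [-0.06  0.61  1.81  0.    0.71  1.74]
t 15.17 tcp [518.1  81.2  82. ] jawyaw -103.41 tool x [ 0.009  0.002 -1.   ] w 0.686 F [ 0.3  0.7 -1.2] j [-0.06  0.61  1.81  0.    0.71  1.74]
dp cm [ 2.21 -0.03 -0.14]
roll (about tool x, down => -) deg -0.01
dp cm after roll [ 2.21 -0.03 -0.14]
```

servo_tool --plan '[{"dp": [1.5,0,0],"roll": 0}]'

```text
clock: 15.25
tcp_pos: [520.5, 81.5, 69.8]
ee_rot: [0.708, -0.081, -0.697, -0.084]
contact_force: [0.4, 0.0, -1.6]
width: 0.684
```

```bash
python3 q.py;python3 st.py 519.7 81.2 55 76.6
```

```text
t 15.35 tcp [517.4  81.5  67. ] jawyaw -103.39 tool x [ 0.007   0.0023 -1.    ] w 0.683 F [-0.4  0.3 -1.8] j [-0.06  0.64  1.82  0.    0.68  1.74]
t 15.35 tcp [517.4  81.5  67. ] jawyaw -103.39 tool x [ 0.007   0.0023 -1.    ] w 0.683 F [-0.4  0.3 -1.8] j [-0.06  0.64  1.82  0.    0.68  1.74]
t 15.4 tcp [517.8  81.5  67.5] jawyaw -103.39 tool x [ 0.008   0.0022 -1.    ] w 0.684 F [ 0.6  0.1 -1.5] j [-0.06  0.63  1.82  0.    0.68  1.74]
dp cm [ 1.25 -0.01 -0.18]
roll (about tool x, down => -) deg 0.01
dp cm after roll [ 1.25 -0.01 -0.18]
```

servo_tool --plan '[{"dp": [1.0,0,-0.2],"roll": 0}]'

```text
clock: 15.48
tcp_pos: [521.0, 81.2, 59.4]
ee_rot: [0.706, -0.081, -0.698, -0.084]
contact_force: [-0.1, -0.1, -0.7]
width: 0.69
```

```bash
python3 q.py;python3 st.py 519.7 81.2 45 76.6;  python3 -c "
from h import *
snap('wrist','w10');snap('side','s10');snap('top','t10')
im=cv2.imread('pics/s10.png')[140:280,220:360];cv2.imwrite('pics/s10z.png',cv2.resize(im,None,fx=4,fy=4,interpolation=cv2.INTER_CUBIC))"
```

```text
t 15.58 tcp [520.   81.   57.3] jawyaw -103.39 tool x [ 0.0079  0.0022 -1.    ] w 0.69 F [ 0.2  0.4 -1.4] j [-0.06  0.65  1.82  0.    0.66  1.74]
t 15.58 tcp [520.   81.   57.3] jawyaw -103.39 tool x [ 0.0079  0.0022 -1.    ] w 0.69 F [ 0.2  0.4 -1.4] j [-0.06  0.65  1.82  0.    0.66  1.74]
t 15.63 tcp [519.9  81.   57.5] jawyaw -103.39 tool x [ 0.0078  0.0022 -1.    ] w 0.689 F [ 0.1 -0.5 -0.8] j [-0.06  0.65  1.82  0.    0.66  1.74]
dp cm [ 1.25 -0.01  0.03]
roll (about tool x, down => -) deg 0.01
dp cm after roll [ 1.25 -0.01  0.03]
```

View pics/w10.png

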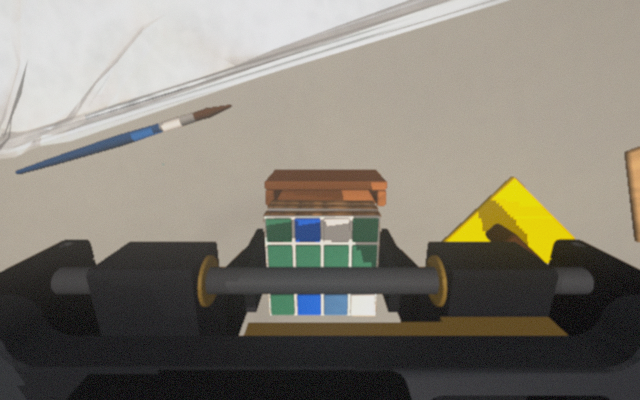

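View pics/s10z.png

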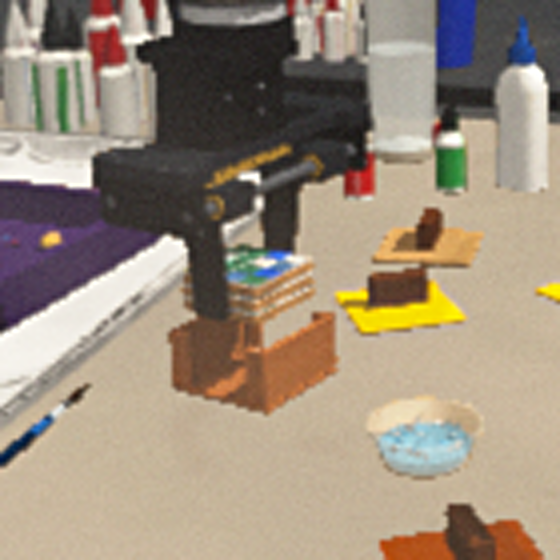

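Run:
```python
from h import *
c=dict(np.load('pics/w10.npz'));s=read_state();R=Ro.from_quat(s['ee_rot']).as_matrix()
W=world(c);L=(W-s['tcp_pos'])@R
m=(W[...,2]>38)&(W[...,2]<46)&roi(240,150,410,215)&(L[...,2]<-25)
ys,xs=np.where(m)
def rt(u,v,z):
    p=ray(c,u,v,z); return R.T@(p-s['tcp_pos'])
for v in range(168,206,3):
    x=xs[ys==v]
    if len(x): a=rt(x.min()-.5,v,42);b=rt(x.max()+.5,v,42);print(v,x.min(),x.max(),len(x),a.round(1)[1:],b.round(1)[1:])
im=cv2.imread('pics/w10.png')[160:225,250:400];cv2.imwrite('pics/w10z.png',cv2.resize(im,None,fx=5,fy=5,interpolation=cv2.INTER_NEAREST))
```

```text
180 265 385 121 [-36.9 -36.6] [ 38.  -36.8]
183 264 386 122 [-37.6 -34.7] [ 38.8 -34.9]
186 264 386 123 [-37.7 -32.8] [ 38.9 -32.9]
189 266 384 117 [-36.5 -30.9] [ 37.8 -31. ]
192 265 385 20 [-37.3 -28.9] [ 38.5 -29.1]
195 265 385 20 [-37.4 -27. ] [ 38.6 -27.1]
198 265 385 6 [-37.5 -25. ] [ 38.8 -25.2]
```

View pics/w10z.png

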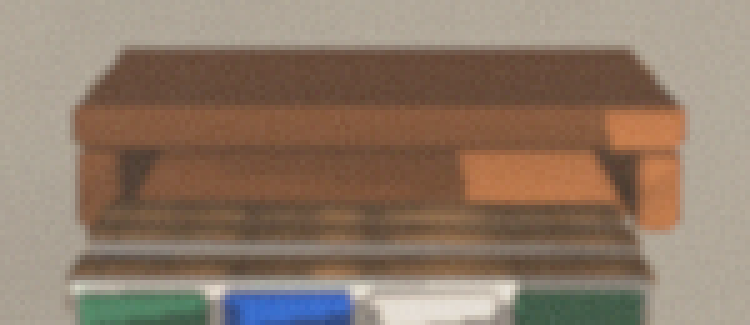

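servo_tool --plan '[{"dp": [1.0,0,0],"roll": 0}]'

```text
clock: 15.87
tcp_pos: [521.6, 81.0, 49.0]
ee_rot: [0.707, -0.081, -0.698, -0.084]
contact_force: [0.1, -0.4, -1.9]
width: 0.688
```

```bash
python3 q.py
```

```text
t 15.97 tcp [519.4  81.1  46.7] jawyaw -103.4 tool x [ 0.0065  0.0023 -1.    ] w 0.685 F [-0.2 -0.4 -2. ] j [-0.06  0.67  1.82  0.    0.64  1.74]
```

servo_tool --plan '[{"dp": [0.8,0,0],"roll": 0}]'

```text
clock: 16.05
tcp_pos: [520.2, 81.1, 39.1]
ee_rot: [0.705, -0.081, -0.699, -0.084]
contact_force: [-0.8, 0.6, -1.4]
width: 0.687
```

```bash
python3 q.py;python3 st.py 519.7 81.2 35 76.6
```

```text
t 16.15 tcp [518.4  81.1  37.4] jawyaw -103.41 tool x [ 0.0037  0.0024 -1.    ] w 0.688 F [ 0.3 -0.1 -1.8] j [-0.06  0.69  1.83  0.    0.62  1.74]
t 16.15 tcp [518.4  81.1  37.4] jawyaw -103.41 tool x [ 0.0037  0.0024 -1.    ] w 0.688 F [ 0.3 -0.1 -1.8] j [-0.06  0.69  1.83  0.    0.62  1.74]
t 16.2 tcp [518.7  81.1  37.8] jawyaw -103.4 tool x [ 0.0044  0.0024 -1.    ] w 0.686 F [ 0.6  0.9 -1.1] j [-0.06  0.69  1.82  0.    0.62  1.74]
dp cm [ 0.29 -0.03 -0.1 ]
roll (about tool x, down => -) deg -0.0
dp cm after roll [ 0.29 -0.03 -0.1 ]
```

servo_tool --plan '[{"dp": [0.5,0,0],"roll": 0},{"dp": [0.5,0,0],"roll": 0}]'

```text
clock: 16.37
tcp_pos: [519.4, 81.1, 27.8]
ee_rot: [0.704, -0.081, -0.7, -0.084]
contact_force: [0.7, 0.3, -1.0]
width: 0.687
```

```bash
python3 q.py;python3 st.py 519.5 81.2 27 76.6
```

```text
t 16.47 tcp [518.8  81.1  27.3] jawyaw -103.4 tool x [ 0.0044  0.0024 -1.    ] w 0.683 F [ 0.2  0.3 -0.7] j [-0.06  0.71  1.83  0.    0.6   1.74]
t 16.47 tcp [518.8  81.1  27.3] jawyaw -103.4 tool x [ 0.0044  0.0024 -1.    ] w 0.683 F [ 0.2  0.3 -0.7] j [-0.06  0.71  1.83  0.    0.6   1.74]
t 16.52 tcp [519.   81.1  27.6] jawyaw -103.4 tool x [ 0.0048  0.0024 -1.    ] w 0.686 F [ 0.3  0.6 -1. ] j [-0.06  0.71  1.83  0.    0.6   1.74]
dp cm [ 0.06 -0.02 -0.05]
roll (about tool x, down => -) deg -0.0
dp cm after roll [ 0.06 -0.02 -0.05]
```

servo_tool --plan '[{"dp": [0.7,0,0],"roll": 0}]'

```text
clock: 16.6
tcp_pos: [520.1, 81.1, 21.3]
ee_rot: [0.705, -0.081, -0.7, -0.084]
contact_force: [0.1, -0.5, -2.3]
width: 0.688
```

```bash
python3 q.py;python3 st.py 519.5 81.2 20 76.6
```

```text
t 16.7 tcp [518.5  81.1  19.8] jawyaw -103.41 tool x [ 0.0035  0.0025 -1.    ] w 0.689 F [-0.  -0.6 -1.3] j [-0.06  0.72  1.83  0.    0.58  1.74]
t 16.7 tcp [518.5  81.1  19.8] jawyaw -103.41 tool x [ 0.0035  0.0025 -1.    ] w 0.689 F [-0.  -0.6 -1.3] j [-0.06  0.72  1.83  0.    0.58  1.74]
t 16.75 tcp [518.6  81.1  20.1] jawyaw -103.4 tool x [ 0.0037  0.0024 -1.    ] w 0.684 F [ 0.2  0.2 -2.1] j [-0.06  0.72  1.83  0.    0.58  1.74]
dp cm [ 0.01 -0.03 -0.09]
roll (about tool x, down => -) deg -0.0
dp cm after roll [ 0.01 -0.03 -0.09]
```

servo_tool --plan '[{"dp": [0.4,0,0],"roll": 0},{"dp": [0.4,0,0],"roll": 0}]'

```text
clock: 16.92
tcp_pos: [519.3, 81.2, 12.3]
ee_rot: [0.704, -0.081, -0.7, -0.084]
contact_force: [-0.7, 0.4, -0.6]
width: 0.685
```

```bash
python3 q.py;python3 st.py 519.5 81.2 8 76.6
```

```text
t 17.02 tcp [518.8  81.1  11.8] jawyaw -103.4 tool x [ 0.004   0.0024 -1.    ] w 0.685 F [ 0.2  0.2 -0.7] j [-0.06  0.74  1.83  0.    0.57  1.74]
t 17.02 tcp [518.8  81.1  11.8] jawyaw -103.4 tool x [ 0.004   0.0024 -1.    ] w 0.685 F [ 0.2  0.2 -0.7] j [-0.06  0.74  1.83  0.    0.57  1.74]
t 17.07 tcp [518.9  81.2  12. ] jawyaw -103.4 tool x [ 0.0043  0.0024 -1.    ] w 0.687 F [ 0.   0.5 -1.5] j [-0.06  0.74  1.83  0.    0.57  1.74]
dp cm [ 0.41 -0.02 -0.05]
roll (about tool x, down => -) deg 0.0
dp cm after roll [ 0.41 -0.02 -0.05]
```

servo_tool --plan '[{"dp": [0.3,0,0],"roll": 0}]'

```text
clock: 17.15
tcp_pos: [519.4, 81.2, 9.3]
ee_rot: [0.704, -0.081, -0.7, -0.084]
contact_force: [0.4, -0.8, -1.4]
width: 0.687
```

```bash
python3 q.py;python3 st.py 519.5 81.2 8 76.6
```

```text
t 17.25 tcp [518.8  81.2   8.8] jawyaw -103.4 tool x [ 0.0038  0.0024 -1.    ] w 0.684 F [-0.3 -0.4 -0.6] j [-0.06  0.75  1.83  0.    0.56  1.74]
t 17.25 tcp [518.8  81.2   8.8] jawyaw -103.4 tool x [ 0.0038  0.0024 -1.    ] w 0.684 F [-0.3 -0.4 -0.6] j [-0.06  0.75  1.83  0.    0.56  1.74]
t 17.3 tcp [518.8  81.2   8.9] jawyaw -103.4 tool x [ 0.0039  0.0024 -1.    ] w 0.685 F [-0.3  0.1 -1. ] j [-0.06  0.75  1.83  0.    0.56  1.74]
dp cm [ 0.09 -0.02 -0.07]
roll (about tool x, down => -) deg -0.0
dp cm after roll [ 0.09 -0.02 -0.07]
```

servo_tool --plan '[{"dp": [0.1,0,0],"roll": 0}]'

```text
clock: 17.38
tcp_pos: [519.0, 81.2, 8.0]
ee_rot: [0.704, -0.081, -0.701, -0.084]
contact_force: [-0.9, 0.4, -1.3]
width: 0.69
```

```bash
python3 q.py;python3 q.py
```

```text
t 17.48 tcp [518.8  81.2   7.8] jawyaw -103.4 tool x [ 0.0039  0.0024 -1.    ] w 0.685 F [ 0.1  0.8 -1.1] j [-0.06  0.75  1.83  0.01  0.56  1.74]
t 17.58 tcp [518.8  81.2   7.9] jawyaw -103.41 tool x [ 0.004   0.0024 -1.    ] w 0.69 F [ 0.5  0.2 -1. ] j [-0.06  0.75  1.83  0.01  0.56  1.74]
```

servo_tool --plan '[{"dp": [0.1,0,0],"roll": 0}]'

```text
clock: 17.67
tcp_pos: [518.9, 81.2, 7.2]
ee_rot: [0.704, -0.081, -0.701, -0.084]
contact_force: [-1.8, -0.6, 11.7]
width: 0.686
```

```bash
python3 q.py;python3 q.py
```

```text
t 17.77 tcp [518.9  81.2   7.3] jawyaw -103.4 tool x [ 0.0044  0.0024 -1.    ] w 0.689 F [-0.1 -0.6  1.1] j [-0.06  0.75  1.83  0.01  0.56  1.74]
t 17.87 tcp [518.9  81.2   7.3] jawyaw -103.4 tool x [ 0.0044  0.0024 -1.    ] w 0.687 F [-1.  -0.7  2.3] j [-0.06  0.75  1.83  0.01  0.56  1.74]
```

Floor contact came at TCP z=7.2, as predicted (7.2). Releasing.

servo_tool --plan '[{"dp": [0,0,0],"roll": 0}]' --gripper -0.7

```text
clock: 17.95
tcp_pos: [519.1, 81.2, 7.4]
ee_rot: [0.704, -0.081, -0.701, -0.084]
contact_force: [-0.0, -0.0, -0.2]
width: 0.715
```

```bash
python3 q.py;python3 q.py;python3 q.py
```

```text
t 18.05 tcp [519.1  81.2   7.3] jawyaw -103.4 tool x [ 0.0049  0.0024 -1.    ] w 0.775 F [-0.3 -0.4  0.6] j [-0.06  0.75  1.83  0.01  0.56  1.74]
t 18.15 tcp [519.   81.2   7.2] jawyaw -103.4 tool x [ 0.0046  0.0024 -1.    ] w 0.821 F [ 0.9 -1.3 -0.3] j [-0.06  0.75  1.83  0.01  0.56  1.74]
t 18.25 tcp [519.   81.2   7.2] jawyaw -103.4 tool x [ 0.0044  0.0024 -1.    ] w 0.838 F [ 0.1  0.5 -0.3] j [-0.06  0.75  1.83  0.01  0.56  1.74]
```

servo_tool --plan '[{"dp": [-1,0,0],"roll": 0}]'

```text
clock: 18.33
tcp_pos: [517.7, 81.1, 16.1]
ee_rot: [0.702, -0.082, -0.702, -0.084]
contact_force: [-0.3, -0.1, 0.2]
width: 0.846
```

```bash
python3 q.py
```

```text
t 18.43 tcp [519.7  81.1  18.3] jawyaw -103.4 tool x [ 0.0064  0.0023 -1.    ] w 0.848 F [ 0.1  0.1 -0.6] j [-0.06  0.73  1.83  0.    0.58  1.74]
```

servo_tool --plan '[{"dp": [-2,0,0],"roll": 0}]'

```text
clock: 18.52
tcp_pos: [517.6, 81.1, 36.5]
ee_rot: [0.702, -0.082, -0.702, -0.083]
contact_force: [-0.5, -0.4, 0.2]
width: 0.846
```

```bash
python3 q.py
```

```text
t 18.62 tcp [521.4  81.   40.3] jawyaw -103.39 tool x [ 0.0113  0.002  -0.9999] w 0.852 F [ 1.8 -0.6 -0.2] j [-0.06  0.69  1.82  0.    0.62  1.74]
```

servo_tool --plan '[{"dp": [-3,0,0],"roll": 0}]'

```text
clock: 18.7
tcp_pos: [517.7, 81.0, 66.6]
ee_rot: [0.703, -0.082, -0.702, -0.084]
contact_force: [-0.7, 0.1, -0.0]
width: 0.849
```

```bash
python3 q.py
```

```text
t 18.8 tcp [523.5  80.9  72.9] jawyaw -103.38 tool x [ 0.0178  0.0017 -0.9998] w 0.852 F [ 0.2  0.3 -1.4] j [-0.06  0.63  1.81  0.    0.69  1.74]
```

servo_tool --plan '[{"dp": [-4,0,0],"roll": 0}]'

```text
clock: 18.88
tcp_pos: [517.6, 80.9, 105.0]
ee_rot: [0.702, -0.082, -0.702, -0.084]
contact_force: [-0.4, 0.7, -0.6]
width: 0.852
```

```bash
python3 q.py; python3 -c "
from h import *
snap('wrist','w11');snap('side','s11')
im=cv2.imread('pics/s11.png')[140:280,220:360];cv2.imwrite('pics/s11z.png',cv2.resize(im,None,fx=4,fy=4,interpolation=cv2.INTER_CUBIC))"
```

```text
t 18.98 tcp [525.8  80.8 114.7] jawyaw -103.37 tool x [ 0.0255  0.0013 -0.9997] w 0.85 F [1.  0.3 0.1] j [-0.06  0.55  1.78  0.    0.78  1.74]
```

View pics/w11.png

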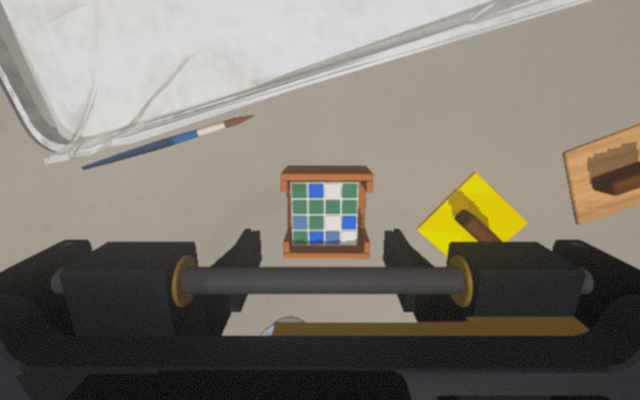

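View pics/s11z.png

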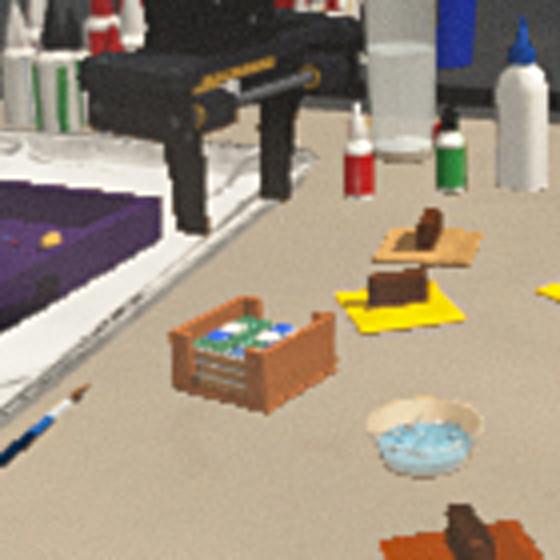

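Side and wrist views show all three coasters lying flat in the box with even gaps (box at wrist (327,212)). Next, verify flatness and the lid position.

Run:
```python
from h import *
c=dict(np.load('pics/w11.npz'));W=world(c);Z=W[...,2]
m=(Z>36)&(Z<55)&(abs(W[...,0]-518)<60)&(abs(W[...,1]-82)<60); print(np.median(Z[m]));planerect(c,m,42,'box',False)
m=roi(295,187,355,240)&(Z>20); A=np.c_[W[m][:,:2]-[518,81],np.ones(m.sum())]; print('pile plane',np.linalg.lstsq(A,Z[m],rcond=None)[0])
plan([487.5,-183.6,130],98.5)
c=np.load('pics/top0.npz')
for n,u,v,z in (('green',437,184,0),('red',423,158,0),('glue',452,204,0)): print(n,ray(c,u,v,z).round(0))
```

```text
41.207798374353786
box [array([518.9,  80.8]), array([76.3, 76.9]), np.float64(76.5)]
pile plane [ 0.40048387 -0.09326091 32.18436406]
t 19.08 tcp [523.4  80.9 112.5] jawyaw -103.38 tool x [ 0.0202  0.0015 -0.9998] w 0.847 F [-0.5  0.4  0.4] j [-0.06  0.56  1.79  0.    0.78  1.74]
dp cm [-1.86 26.55 -2.66]
roll (about tool x, down => -) deg -21.88
dp cm after roll [-2.05 25.61  7.42]
green [ 521. -355.    0.]
red [ 598. -318.    0.]
glue [ 462. -395.    0.]
```

servo_tool --plan '[{"dp": [-2,3,0],"roll": -5.5},{"dp": [-1,3.5,0],"roll": -5.5},{"dp": [0,3.7,0],"roll": -5.5},{"dp": [0,3.7,0],"roll": -5.5},{"dp": [0,3.7,0],"roll": 0}]' --gripper -1

```text
clock: 19.5
tcp_pos: [512.6, -90.4, 138.1]
ee_rot: [0.708, 0.067, -0.701, 0.063]
contact_force: [0.9, -0.1, -0.3]
width: 0.997
```

```bash
python3 q.py; python3 st.py 487.5 -183.6 130 98.5
```

```text
t 19.6 tcp [516.  -95.  138.3] jawyaw -80.07 tool x [ 0.0147  0.0026 -0.9999] w 0.999 F [0.7 0.4 0.2] j [-0.4   0.51  1.78  0.01  0.84  0.99]
t 19.6 tcp [516.  -95.  138.3] jawyaw -80.07 tool x [ 0.0147  0.0026 -0.9999] w 0.999 F [0.7 0.4 0.2] j [-0.4   0.51  1.78  0.01  0.84  0.99]
t 19.65 tcp [514.5 -92.3 138. ] jawyaw -80.02 tool x [ 0.0118  0.005  -0.9999] w 1.002 F [ 0.4  0.7 -0.5] j [-0.4   0.51  1.78  0.01  0.84  0.99]
dp cm [0.72 8.53 4.25]
roll (about tool x, down => -) deg 1.48
dp cm after roll [0.73 8.64 4.03]
```

Run:
```python
from h import *
c=dict(np.load('pics/w11.npz'));W=world(c);Z=W[...,2]
f=c['frame'];
for r in (roi(300,192,350,205),roi(300,205,350,220),roi(300,220,350,235),roi(294,190,305,235),roi(345,190,356,235)): print(np.median(W[r],0).round(1))
m=roi(298,192,352,235); A=np.c_[W[m][:,:2]-[518,81],np.ones(m.sum())]; print('pile plane',np.linalg.lstsq(A,Z[m],rcond=None)[0])
```

```text
[532.3  78.9  31.3]
[519.7  81.7  31.3]
[505.9  85.1  31.3]
[525.1 103.8  31.5]
[514.5  59.9  31.4]
pile plane [ 0.56892049 -0.13176829 32.00680961]
```

servo_tool --plan '[{"dp": [0,2.9,1.3],"roll": 1.5},{"dp": [0,2.9,1.3],"roll": 0}]'

```text
clock: 19.82
tcp_pos: [496.7, -148.4, 135.6]
ee_rot: [0.708, 0.057, -0.702, 0.051]
contact_force: [0.9, -0.8, 1.0]
width: 0.997
```

```bash
python3 q.py; python3 st.py 487.5 -183.6 130 98.5
```

```text
t 19.92 tcp [ 496.1 -151.   135.5] jawyaw -81.52 tool x [ 0.0073  0.0092 -0.9999] w 1.003 F [ 0.5 -0.   0.8] j [-0.52  0.51  1.79  0.02  0.84  0.89]
t 19.92 tcp [ 496.1 -151.   135.5] jawyaw -81.52 tool x [ 0.0073  0.0092 -0.9999] w 1.003 F [ 0.5 -0.   0.8] j [-0.52  0.51  1.79  0.02  0.84  0.89]
t 19.97 tcp [ 496.2 -149.4  135.6] jawyaw -81.49 tool x [ 0.0071  0.0105 -0.9999] w 0.998 F [ 0.6  0.2 -0.5] j [-0.52  0.51  1.79  0.02  0.84  0.9 ]
dp cm [0.51 3.26 1.37]
roll (about tool x, down => -) deg 0.01
dp cm after roll [0.51 3.26 1.37]
```

servo_tool --plan '[{"dp": [0.5,3.2,1.3],"roll": 0}]'

```text
clock: 20.05
tcp_pos: [487.8, -177.2, 130.1]
ee_rot: [0.707, 0.059, -0.703, 0.049]
contact_force: [0.8, -0.2, -0.1]
width: 1.001
```

```bash
python3 q.py
python3 - <<'E'
from h import *
c=snap('wrist','w12');s=read_state();R=Ro.from_quat(s['ee_rot']).as_matrix()
W=world(c);Z=W[...,2]
r=(abs(W[...,0]-487)<60)&(abs(W[...,1]+183)<60)
planerect(c,r&(Z>4.5)&(Z<60),8,'lid'); planerect(c,r&(Z>24)&(Z<60),34,'handle')
print('plate',np.median(Z[r&(Z>5)&(Z<16)]),'handle',np.median(Z[r&(Z>25)&(Z<45)]))
plan([487.6,-183.6,100],98.5)
E
```

```text
t 20.15 tcp [ 487.7 -183.7  129.3] jawyaw -81.55 tool x [ 0.0062  0.0103 -0.9999] w 0.995 F [0.2 0.3 0.5] j [-0.58  0.53  1.78  0.02  0.83  0.83]
lid [array([ 486.6, -184.1]), array([75.8, 76.9]), np.float64(8.6)]
handle [array([ 489. , -183.9]), array([15.3, 43.1]), np.float64(8.7)]
plate 9.43771354322135 handle 33.04626580075637
t 20.2 tcp [ 487.6 -182.2  129.4] jawyaw -81.56 tool x [ 0.0057  0.0118 -0.9999] w 1.003 F [ 0.1  0.2 -0.8] j [-0.58  0.53  1.78  0.02  0.83  0.83]
dp cm [2.94 0.17 0.04]
roll (about tool x, down => -) deg -0.06
dp cm after roll [2.94 0.17 0.04]
```

View pics/w12.png

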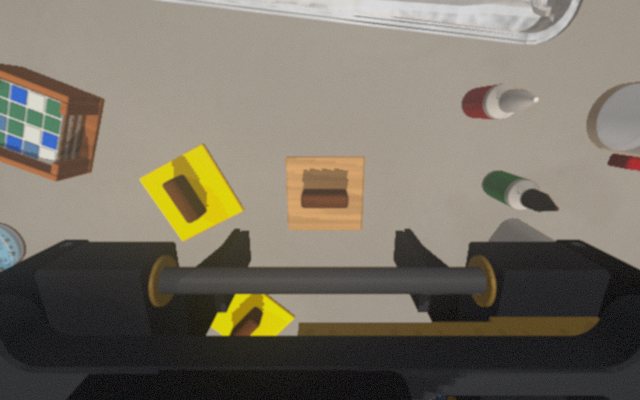

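The lid is at (325,193) with its handle aligned with the jaws; the fingers straddle it, and the bottles are clear to the right.

servo_tool --plan '[{"dp": [3.5,0.1,0],"roll": 0}]'

```text
clock: 20.28
tcp_pos: [492.1, -183.6, 98.6]
ee_rot: [0.711, 0.054, -0.699, 0.051]
contact_force: [0.7, -1.1, 0.4]
width: 0.998
```

```bash
python3 q.py
```

```text
t 20.38 tcp [ 484.9 -179.    90.7] jawyaw -81.49 tool x [-0.0033  0.0182 -0.9998] w 1.0 F [-0.7  1.2 -0. ] j [-0.58  0.59  1.81  0.02  0.75  0.83]
```

servo_tool --plan '[{"dp": [1.5,0,0],"roll": 0},{"dp": [1.0,0,0],"roll": 0}]'

```text
clock: 20.55
tcp_pos: [485.1, -175.1, 66.3]
ee_rot: [-0.704, -0.061, 0.706, -0.046]
contact_force: [0.1, -0.3, -0.0]
width: 0.998
```

```bash
python3 q.py; python3 st.py 487.8 -183.7 45 98.5
```

```text
t 20.65 tcp [ 485.2 -175.4   66.3] jawyaw -81.31 tool x [-0.0045  0.0196 -0.9998] w 1.002 F [-0.3 -0.1  0.6] j [-0.57  0.63  1.82  0.02  0.7   0.83]
t 20.65 tcp [ 485.2 -175.4   66.3] jawyaw -81.31 tool x [-0.0045  0.0196 -0.9998] w 1.002 F [-0.3 -0.1  0.6] j [-0.57  0.63  1.82  0.02  0.7   0.83]
t 20.7 tcp [ 485.9 -176.2   67.1] jawyaw -81.33 tool x [-0.0026  0.0183 -0.9998] w 0.996 F [-0.4 -0.4  0.8] j [-0.57  0.63  1.82  0.02  0.7   0.83]
dp cm [ 2.2   0.81 -0.08]
roll (about tool x, down => -) deg 0.17
dp cm after roll [ 2.2   0.81 -0.08]
```

servo_tool --plan '[{"dp": [2.2,0.8,0],"roll": 0.2},{"dp": [0,0,0],"roll": 0}]'

```text
clock: 20.87
tcp_pos: [489.0, -183.6, 47.3]
ee_rot: [0.706, 0.058, -0.704, 0.047]
contact_force: [-0.4, 0.3, -0.3]
width: 1.003
```

```bash
python3 q.py; python3 st.py 487.8 -183.7 35 98.5
```

```text
t 20.97 tcp [ 489.9 -183.7   49.6] jawyaw -81.41 tool x [ 0.0044  0.0143 -0.9999] w 0.997 F [-1.2  0.1 -0. ] j [-0.58  0.67  1.82  0.02  0.66  0.82]
t 20.97 tcp [ 489.9 -183.7   49.6] jawyaw -81.41 tool x [ 0.0044  0.0143 -0.9999] w 0.997 F [-1.2  0.1 -0. ] j [-0.58  0.67  1.82  0.02  0.66  0.82]
t 21.02 tcp [ 490.  -183.7   49.8] jawyaw -81.41 tool x [ 0.0048  0.014  -0.9999] w 1.002 F [ 0.7 -0.5 -0.1] j [-0.58  0.67  1.82  0.02  0.66  0.82]
dp cm [ 1.48 -0.02  0.23]
roll (about tool x, down => -) deg 0.09
dp cm after roll [ 1.48 -0.01  0.23]
```

servo_tool --plan '[{"dp": [0,-3.5,0.2],"roll": 0},{"dp": [0,0,0],"roll": 0}]'

```text
clock: 21.18
tcp_pos: [483.9, -149.8, 52.8]
ee_rot: [0.708, 0.056, -0.702, 0.048]
contact_force: [-1.0, 1.5, -0.1]
width: 0.996
```

```bash
python3 q.py
```

```text
t 21.28 tcp [ 488.6 -154.9   53.5] jawyaw -81.58 tool x [ 0.0173  0.0056 -0.9998] w 0.996 F [ 0.4  0.3 -0.2] j [-0.53  0.65  1.86  0.02  0.62  0.87]
```

servo_tool --plan '[{"dp": [0,3.5,0],"roll": 0}]'

```text
clock: 21.37
tcp_pos: [490.9, -183.9, 54.0]
ee_rot: [0.709, 0.057, -0.701, 0.05]
contact_force: [0.3, 0.7, -0.5]
width: 1.001
```

```bash
python3 st.py; python3 st.py 487.8 -183.7 35 98.5
```

```text
t 21.37 tcp [ 490.9 -183.9   54. ] jawyaw -81.26 tool x [ 0.0118  0.0105 -0.9999] w 1.001 F [ 0.3  0.7 -0.5] j [-0.58  0.66  1.82  0.03  0.66  0.82]
t 21.42 tcp [ 497.1 -195.3   55.1] jawyaw -81.5 tool x [ 2.400e-02 -8.000e-04 -9.997e-01] w 1.001 F [ 3.  -4.7 -0. ] j [-0.59  0.66  1.81  0.02  0.65  0.81]
t 21.42 tcp [ 497.1 -195.3   55.1] jawyaw -81.5 tool x [ 2.400e-02 -8.000e-04 -9.997e-01] w 1.001 F [ 3.  -4.7 -0. ] j [-0.59  0.66  1.81  0.02  0.65  0.81]
t 21.47 tcp [ 497.4 -194.5   55.2] jawyaw -81.7 tool x [ 2.500e-02 -4.000e-04 -9.997e-01] w 1.001 F [ 0.4 -0.5  0.3] j [-0.59  0.66  1.81  0.02  0.65  0.82]
dp cm [ 1.99 -1.22  0.84]
roll (about tool x, down => -) deg -0.2
dp cm after roll [ 1.99 -1.22  0.84]
```

servo_tool --plan '[{"dp": [1.6,-1.1,0.6],"roll": -0.2}]'

```text
clock: 21.55
tcp_pos: [495.0, -189.3, 42.0]
ee_rot: [0.717, 0.048, -0.693, 0.055]
contact_force: [0.2, -0.1, -0.8]
width: 0.996
```

```bash
python3 q.py; python3 st.py 487.8 -183.7 25 98.5
```

```text
t 21.65 tcp [ 488.6 -183.8   38.4] jawyaw -81.54 tool x [ 0.0219  0.0017 -0.9998] w 1.004 F [-1.3  0.6 -0.1] j [-0.58  0.68  1.84  0.02  0.6   0.82]
t 21.65 tcp [ 488.6 -183.8   38.4] jawyaw -81.54 tool x [ 0.0219  0.0017 -0.9998] w 1.004 F [-1.3  0.6 -0.1] j [-0.58  0.68  1.84  0.02  0.6   0.82]
t 21.7 tcp [ 489.3 -184.1   38.9] jawyaw -81.52 tool x [ 0.0229  0.001  -0.9997] w 1.001 F [-0.2 -0.   0.1] j [-0.58  0.68  1.84  0.02  0.6   0.82]
dp cm [ 1.38 -0.06  0.17]
roll (about tool x, down => -) deg -0.02
dp cm after roll [ 1.38 -0.06  0.17]
```

servo_tool --plan '[{"dp": [1.3,0,0.1],"roll": 0}]'

```text
clock: 21.78
tcp_pos: [490.3, -185.3, 27.8]
ee_rot: [0.715, 0.051, -0.696, 0.054]
contact_force: [-0.7, -1.0, 0.8]
width: 0.999
```

```bash
python3 q.py
```

```text
t 21.88 tcp [ 488.1 -183.9   25.5] jawyaw -81.52 tool x [ 0.0213  0.0021 -0.9998] w 1.004 F [ 0.1 -0.  -0.3] j [-0.58  0.71  1.85  0.03  0.57  0.82]
```

servo_tool --plan '[{"dp": [0.8,0,0],"roll": 0}]'

```text
clock: 21.97
tcp_pos: [489.2, -184.5, 18.6]
ee_rot: [0.713, 0.052, -0.697, 0.053]
contact_force: [0.3, -0.2, 0.1]
width: 1.0
```

```bash
python3 q.py; python3 st.py 488.2 -183.7 12.5 98.5
```

```text
t 22.07 tcp [ 488.1 -183.8   17.1] jawyaw -81.52 tool x [ 0.0205  0.0026 -0.9998] w 0.999 F [-0.7  0.2  0.3] j [-0.58  0.73  1.85  0.03  0.55  0.82]
t 22.07 tcp [ 488.1 -183.8   17.1] jawyaw -81.52 tool x [ 0.0205  0.0026 -0.9998] w 0.999 F [-0.7  0.2  0.3] j [-0.58  0.73  1.85  0.03  0.55  0.82]
t 22.12 tcp [ 488.2 -183.8   17.4] jawyaw -81.52 tool x [ 0.0208  0.0024 -0.9998] w 0.998 F [-0.1  0.3  0.4] j [-0.58  0.72  1.85  0.03  0.55  0.82]
dp cm [ 0.49 -0.01  0.01]
roll (about tool x, down => -) deg -0.02
dp cm after roll [ 0.49 -0.01  0.01]
```

servo_tool --plan '[{"dp": [0.45,0,0],"roll": 0}]'

```text
clock: 22.2
tcp_pos: [489.0, -184.2, 13.5]
ee_rot: [0.713, 0.052, -0.697, 0.052]
contact_force: [0.2, 0.4, -0.3]
width: 0.996
```

```bash
python3 q.py;python3 q.py
```

```text
t 22.3 tcp [ 488.3 -183.8   12.6] jawyaw -81.52 tool x [ 0.0205  0.0026 -0.9998] w 1.0 F [0.2 0.8 0.6] j [-0.58  0.73  1.85  0.03  0.54  0.82]
t 22.4 tcp [ 488.4 -183.8   12.9] jawyaw -81.52 tool x [ 0.0208  0.0024 -0.9998] w 0.999 F [ 0.1 -0.7 -0.1] j [-0.58  0.73  1.85  0.03  0.54  0.82]
```

servo_tool --plan '[{"dp": [0,0,0],"roll": 0}]' --gripper 1 --force 30

```text
clock: 22.48
tcp_pos: [488.4, -183.8, 13.0]
ee_rot: [0.713, 0.053, -0.698, 0.052]
contact_force: [-0.5, 0.2, -0.7]
width: 0.98
```

```bash
for i in 1 2 3 4 5 6; do python3 q.py; done; python3 -c "
from h import *
snap('wrist','w13')"
```

```text
t 22.58 tcp [ 488.4 -183.9   13. ] jawyaw -81.51 tool x [ 0.021   0.0023 -0.9998] w 0.91 F [-0.1  0.5  0.3] j [-0.58  0.73  1.85  0.03  0.54  0.82]
t 22.68 tcp [ 488.4 -183.9   13. ] jawyaw -81.52 tool x [ 0.021   0.0023 -0.9998] w 0.829 F [-0.5 -0.3 -0.7] j [-0.58  0.73  1.85  0.03  0.54  0.82]
t 22.78 tcp [ 488.4 -183.8   13. ] jawyaw -81.52 tool x [ 0.021   0.0023 -0.9998] w 0.736 F [-0.4 -0.  -0.9] j [-0.58  0.73  1.85  0.03  0.54  0.82]
t 22.88 tcp [ 488.4 -183.8   12.9] jawyaw -81.52 tool x [ 0.0209  0.0024 -0.9998] w 0.649 F [-0.2 -0.8 -0.2] j [-0.58  0.73  1.85  0.03  0.54  0.82]
t 22.98 tcp [ 488.4 -183.8   12.9] jawyaw -81.52 tool x [ 0.0209  0.0024 -0.9998] w 0.556 F [-1.3 -0.3 -0.2] j [-0.58  0.73  1.85  0.03  0.54  0.82]
t 23.08 tcp [ 488.4 -183.9   12.9] jawyaw -81.51 tool x [ 0.021   0.0023 -0.9998] w 0.502 F [-0.3 -0.3 -0.7] j [-0.58  0.73  1.85  0.03  0.54  0.82]
```

View pics/w13.png

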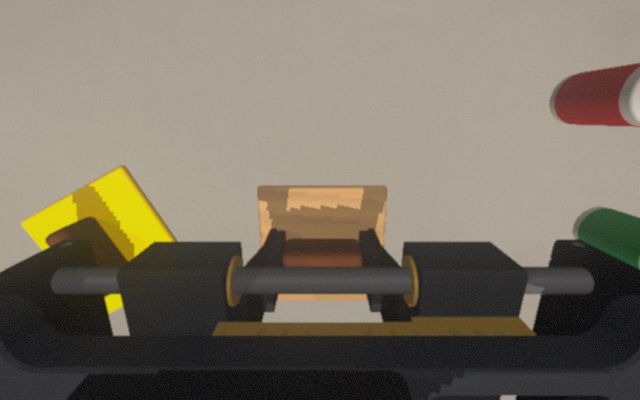

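The fingers hold the handle ends at 43.7 mm, with the lid plate centred at about (322,240). Now lift.

servo_tool --plan '[{"dp": [-0.8,0,0],"roll": 0}]'

```text
clock: 23.22
tcp_pos: [487.4, -183.4, 20.0]
ee_rot: [0.712, 0.053, -0.699, 0.051]
contact_force: [-0.8, -0.7, -1.0]
width: 0.503
```

```bash
python3 q.py
```

```text
t 23.32 tcp [ 488.6 -184.1   21.7] jawyaw -81.51 tool x [ 0.022   0.0016 -0.9998] w 0.502 F [ 0.3 -0.4 -1.5] j [-0.58  0.72  1.85  0.03  0.56  0.82]
```

servo_tool --plan '[{"dp": [-3,0,0],"roll": 0},{"dp": [0,0,0],"roll": 0}]'

```text
clock: 23.48
tcp_pos: [487.3, -183.8, 51.2]
ee_rot: [0.712, 0.053, -0.698, 0.052]
contact_force: [0.1, -0.1, -0.9]
width: 0.504
```

```bash
python3 q.py
python3 - <<'E'
from h import *
snap('side','s14')
c=snap('wrist','w14');s=read_state();R=Ro.from_quat(s['ee_rot']).as_matrix();plan(None)
W=world(c);L=(W-s['tcp_pos'])@R
m=roi(235,160,410,320)&(abs(L[...,0]-3.1)<5)&(abs(L[...,1])<45)&(abs(L[...,2])<45)
ys,xs=np.where(m)
def rt(u,v,x=2.9):
    K=c['camera_matrix'];T=c['cam_to_world'];d=R.T@(T[:3,:3]@np.array([(u-K[0,2])/K[0,0],(v-K[1,2])/K[1,1],1]));o=R.T@(T[:3,3]-s['tcp_pos'])
    return (o+d*(x-o[0])/d[0]).round(1)
for v in range(176,240,4):
    x=xs[ys==v]
    if len(x): print(v,x.min(),x.max(),rt(x.min()-.5,v)[1:],rt(x.max()+.5,v)[1:],np.median(L[v,x,0]).round(1))
for u in (270,322,370):
    y=ys[xs==u]; print(u,y.min(),y.max(),rt(u,y.min()-.5),rt(u,y.max()+.5))
E
```

```text
t 23.58 tcp [ 485.2 -182.5   48.5] jawyaw -81.52 tool x [ 0.0144  0.0066 -0.9999] w 0.499 F [ 0.2  0.1 -1. ] j [-0.58  0.66  1.84  0.02  0.63  0.82]
t 23.68 tcp [ 484.6 -182.2   47.7] jawyaw -81.53 tool x [ 0.0128  0.0077 -0.9999] w 0.505 F [-0.4 -0.2 -1.7] j [-0.58  0.67  1.84  0.02  0.63  0.82]
188 257 386 [-38.9 -35.6] [ 36.5 -35.7] 4.0
192 257 386 [-39.1 -33.2] [ 36.6 -33.3] 3.7
196 257 386 [-39.2 -30.8] [ 36.8 -30.9] 3.7
200 257 385 [-39.4 -28.4] [ 36.4 -28.4] 3.7
204 258 385 [-39.  -25.9] [ 36.5 -26. ] 3.7
208 258 385 [-39.1 -23.4] [ 36.7 -23.5] 3.6
212 258 385 [-39.3 -20.9] [ 36.8 -21. ] 3.4
216 258 384 [-39.4 -18.4] [ 36.4 -18.4] 3.5
220 259 384 [-39.  -15.8] [ 36.5 -15.9] 3.3
224 259 384 [-39.1 -13.2] [ 36.7 -13.3] 3.4
228 259 384 [-39.3 -10.6] [ 36.9 -10.7] 3.4
232 259 383 [-39.5  -8. ] [36.4 -8.1] 3.2
236 260 383 [-39.   -5.4] [36.6 -5.4] 3.1
270 185 229 [  2.9 -31.  -37.7] [  2.9 -32.4  -9.7]
322 185 299 [  2.9  -0.9 -37.8] [ 2.9 -0.9 39.7]
370 185 228 [  2.9  26.8 -37.8] [  2.9  28.1 -10.4]
```

View pics/w14.png

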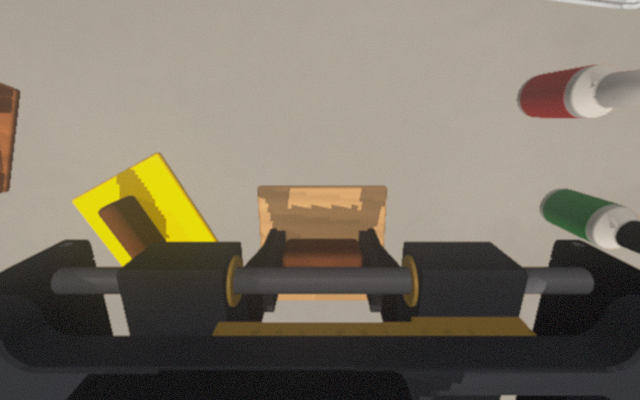

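View pics/s14.png

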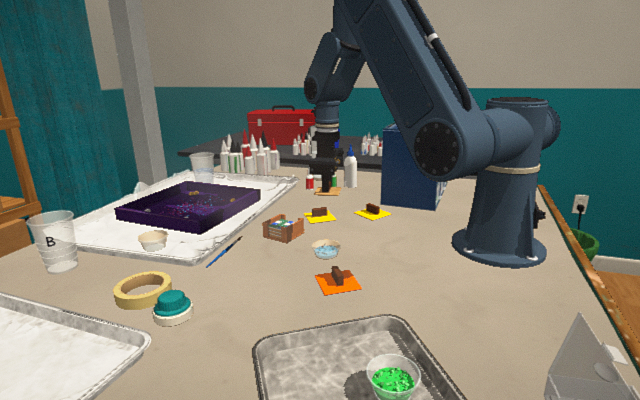

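Run:
```python
from h import *
c=dict(np.load('pics/w14.npz'));s=read_state();R=Ro.from_quat(s['ee_rot']).as_matrix()
T=c['cam_to_world'];print((R.T@T[:3,:3]).round(4).tolist(),(R.T@(T[:3,3]-s['tcp_pos'])).round(1))
plan([518.9,80.9,130],76.55)
c=dict(np.load('pics/w9.npz'));T=c['cam_to_world']
# w9 state approx
q=[435.2,102.4,123.9];x=np.array([-.0077,.0012,-1]);y=np.array([np.cos(np.radians(-103.7)),np.sin(np.radians(-103.7)),0]);y-=x*(x@y);y/=np.linalg.norm(y);z=np.cross(x,y);R=np.c_[x,y,z]
print((R.T@T[:3,:3]).round(4).tolist(),(R.T@(T[:3,3]-q)).round(1))
```

```text
[[-0.0002, -0.2858, 0.9583], [1.0, 0.0007, 0.0004], [-0.0008, 0.9583, 0.2858]] [-162.1   -1.1  -79.5]
t 23.68 tcp [ 484.6 -182.2   47.7] jawyaw -81.53 tool x [ 0.0128  0.0077 -0.9999] w 0.505 F [-0.4 -0.2 -1.7] j [-0.58  0.67  1.84  0.02  0.63  0.82]
dp cm [ -7.99 -25.56  -7.38]
roll (about tool x, down => -) deg 21.92
dp cm after roll [ -8.12 -26.43   2.67]
[[-0.0012, -0.2887, 0.9575], [1.0, -0.0002, 0.0012], [-0.0001, 0.9575, 0.2887]] [-161.2    0.5  -78.4]
```

servo_tool --plan '[{"dp": [-3,-1,0],"roll": 0},{"dp": [-2.5,-2,0.5],"roll": 5.5},{"dp": [-1,-2.5,0.5],"roll": 5.5},{"dp": [0,-3,0.5],"roll": 5.5},{"dp": [0,-3,0.5],"roll": 5.4},{"dp": [0,-3,0.5],"roll": 0}]'

```text
clock: 24.18
tcp_pos: [466.2, -39.2, 111.1]
ee_rot: [0.703, -0.09, -0.698, -0.097]
contact_force: [1.1, -0.4, -1.3]
width: 0.502
```

```bash
python3 q.py; python3 st.py 440.6 99.5 115 76.55
```

```text
t 24.28 tcp [465.3 -36.2 110.8] jawyaw -104.66 tool x [ 0.0061  0.0112 -0.9999] w 0.503 F [-0.  -0.8 -1.5] j [-0.33  0.51  1.93  0.02  0.7   1.49]
t 24.28 tcp [465.3 -36.2 110.8] jawyaw -104.66 tool x [ 0.0061  0.0112 -0.9999] w 0.503 F [-0.  -0.8 -1.5] j [-0.33  0.51  1.93  0.02  0.7   1.49]
t 24.33 tcp [466.2 -38.2 110.8] jawyaw -104.68 tool x [ 0.0076  0.0098 -0.9999] w 0.506 F [ 0.2 -0.2 -1.5] j [-0.33  0.51  1.93  0.02  0.7   1.48]
dp cm [ -0.3  -12.67   5.97]
roll (about tool x, down => -) deg -1.23
dp cm after roll [ -0.3  -12.8    5.69]
```

servo_tool --plan '[{"dp": [0,-3,1.4],"roll": -1.2},{"dp": [0,-3,1.4],"roll": 0},{"dp": [0,-3,1.4],"roll": 0}]'

```text
clock: 24.58
tcp_pos: [452.8, 53.8, 110.4]
ee_rot: [0.707, -0.083, -0.697, -0.089]
contact_force: [0.3, -0.6, -1.2]
width: 0.507
```

```bash
python3 q.py; python3 st.py 440.6 99.5 115 76.55
```

```text
t 24.68 tcp [449.6  56.9 110.1] jawyaw -103.61 tool x [ 0.0103  0.0072 -0.9999] w 0.501 F [-0.4  0.7 -0.9] j [-0.13  0.49  1.97  0.01  0.67  1.67]
t 24.68 tcp [449.6  56.9 110.1] jawyaw -103.61 tool x [ 0.0103  0.0072 -0.9999] w 0.501 F [-0.4  0.7 -0.9] j [-0.13  0.49  1.97  0.01  0.67  1.67]
t 24.73 tcp [451.1  55.2 110.3] jawyaw -103.64 tool x [ 0.0125  0.0061 -0.9999] w 0.499 F [-1.2 -0.6 -0.7] j [-0.13  0.49  1.97  0.01  0.67  1.67]
dp cm [-0.46 -4.06  2.06]
roll (about tool x, down => -) deg -0.19
dp cm after roll [-0.46 -4.06  2.04]
```

servo_tool --plan '[{"dp": [-0.3,-3.7,1.4],"roll": -0.2},{"dp": [0,0,0],"roll": 0}]'

```text
clock: 24.9
tcp_pos: [448.7, 92.7, 113.0]
ee_rot: [0.707, -0.082, -0.697, -0.087]
contact_force: [-0.2, -0.3, -1.3]
width: 0.506
```

```bash
python3 q.py; python3 q.py
python3 - <<'E'
from h import *
c=snap('wrist','w15');s=read_state();R=Ro.from_quat(s['ee_rot']).as_matrix();plan([440.6,99.5,115],76.55)
T=c['cam_to_world'];print('cam in tool',(R.T@(T[:3,3]-s['tcp_pos'])).round(1))
W=world(c);Z=W[...,2]
m=(Z>35)&(Z<55)&(abs(W[...,0]-518)<60)&(abs(W[...,1]-82)<60)
ys,xs=np.where(m);print(ys.min(),ys.max(),xs.min(),xs.max());planerect(c,m,42,'box',False)
E
```

```text
t 25.0 tcp [451.3  88.8 113. ] jawyaw -103.78 tool x [ 0.0182  0.0031 -0.9998] w 0.501 F [-0.3 -0.2 -1.6] j [-0.05  0.49  1.96  0.01  0.68  1.75]
t 25.1 tcp [451.   87.9 113. ] jawyaw -103.94 tool x [ 0.0173  0.0033 -0.9998] w 0.504 F [-0.6  0.6 -0.7] j [-0.05  0.49  1.96  0.01  0.68  1.75]
t 25.15 tcp [450.8  87.8 113. ] jawyaw -103.98 tool x [ 0.017   0.0034 -0.9999] w 0.503 F [-0.9  0.4 -1.5] j [-0.05  0.49  1.96  0.01  0.68  1.75]
dp cm [-0.22 -0.89  1.27]
roll (about tool x, down => -) deg -0.53
dp cm after roll [-0.22 -0.9   1.26]
cam in tool [-161.8   -1.5  -79. ]
74 175 260 362
box [array([518.1,  81.1]), array([76.2, 76.4]), np.float64(76.6)]
```

View pics/w15.png

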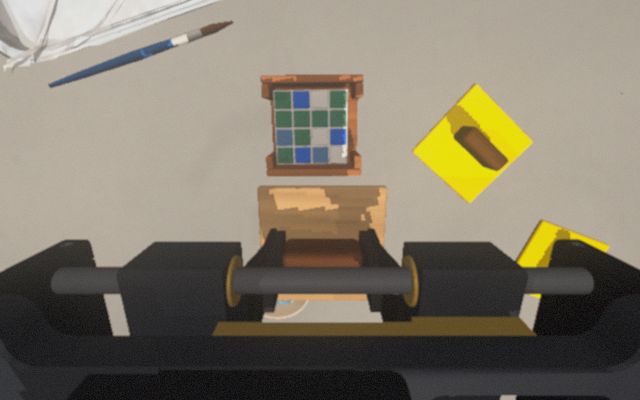

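```bash
python3 st.py 518.8 79.8 105 76.6
```

```text
t 25.15 tcp [450.8  87.8 113. ] jawyaw -103.98 tool x [ 0.017   0.0034 -0.9999] w 0.503 F [-0.9  0.4 -1.5] j [-0.05  0.49  1.96  0.01  0.68  1.75]
t 25.2 tcp [450.6  87.8 113. ] jawyaw -103.99 tool x [ 0.0168  0.0034 -0.9999] w 0.504 F [ 0.2 -0.6 -0.6] j [-0.05  0.49  1.96  0.01  0.68  1.75]
dp cm [ 0.91 -0.87 -6.8 ]
roll (about tool x, down => -) deg -0.59
dp cm after roll [ 0.91 -0.8  -6.81]
```

servo_tool --plan '[{"dp": [0,-0.4,-3.4],"roll": -0.5}]'

```text
clock: 25.28
tcp_pos: [474.8, 83.5, 112.1]
ee_rot: [-0.702, 0.082, 0.702, 0.085]
contact_force: [-1.4, -0.5, -1.2]
width: 0.507
```

```bash
python3 q.py; python3 st.py 518.8 79.8 105 76.6
```

```text
t 25.38 tcp [491.3  81.2 114.3] jawyaw -103.65 tool x [ 0.0269  0.0025 -0.9996] w 0.499 F [1.2 0.4 0.7] j [-0.06  0.52  1.87  0.01  0.72  1.74]
t 25.38 tcp [491.3  81.2 114.3] jawyaw -103.65 tool x [ 0.0269  0.0025 -0.9996] w 0.499 F [1.2 0.4 0.7] j [-0.06  0.52  1.87  0.01  0.72  1.74]
t 25.43 tcp [488.1  81.6 113.9] jawyaw -103.65 tool x [ 0.0216  0.0029 -0.9998] w 0.503 F [-1.2  0.4 -0.1] j [-0.06  0.52  1.87  0.01  0.73  1.74]
dp cm [ 0.95 -0.54 -3.  ]
roll (about tool x, down => -) deg -0.25
dp cm after roll [ 0.95 -0.52 -3.01]
```

servo_tool --plan '[{"dp": [0,-0.4,-3.2],"roll": 0}]'

```text
clock: 25.52
tcp_pos: [510.1, 78.3, 112.7]
ee_rot: [0.703, -0.083, -0.701, -0.086]
contact_force: [-1.8, -0.1, -0.9]
width: 0.506
```

```bash
python3 q.py; python3 st.py 518.8 79.8 85 76.6
```

```text
t 25.62 tcp [525.6  76.  115.2] jawyaw -103.79 tool x [ 0.03    0.0021 -0.9995] w 0.502 F [ 0.3 -0.  -0.9] j [-0.07  0.55  1.79  0.01  0.77  1.74]
t 25.62 tcp [525.6  76.  115.2] jawyaw -103.79 tool x [ 0.03    0.0021 -0.9995] w 0.502 F [ 0.3 -0.  -0.9] j [-0.07  0.55  1.79  0.01  0.77  1.74]
t 25.67 tcp [522.5  76.6 114.7] jawyaw -103.77 tool x [ 0.0249  0.0026 -0.9997] w 0.499 F [-0.9  0.3 -1.4] j [-0.07  0.55  1.79  0.01  0.77  1.74]
dp cm [ 2.97 -0.2   0.51]
roll (about tool x, down => -) deg -0.37
dp cm after roll [ 2.97 -0.2   0.51]
```

servo_tool --plan '[{"dp": [2.5,-0.2,0.4],"roll": -0.3}]'

```text
clock: 25.75
tcp_pos: [523.0, 78.4, 92.6]
ee_rot: [0.714, -0.081, -0.69, -0.086]
contact_force: [1.2, 0.3, -1.6]
width: 0.501
```

```bash
python3 q.py; python3 st.py 518.8 79.8 70 76.6
```

```text
t 25.85 tcp [515.8  79.2  87.3] jawyaw -103.52 tool x [ 0.0165  0.0031 -0.9999] w 0.503 F [-1.3  0.2 -0.5] j [-0.06  0.59  1.82  0.01  0.71  1.74]
t 25.85 tcp [515.8  79.2  87.3] jawyaw -103.52 tool x [ 0.0165  0.0031 -0.9999] w 0.503 F [-1.3  0.2 -0.5] j [-0.06  0.59  1.82  0.01  0.71  1.74]
t 25.9 tcp [516.6  79.3  88.4] jawyaw -103.51 tool x [ 0.0184  0.0029 -0.9998] w 0.496 F [-0.2 -0.8 -0.2] j [-0.06  0.59  1.82  0.01  0.71  1.74]
dp cm [ 1.84 -0.08 -0.17]
roll (about tool x, down => -) deg -0.11
dp cm after roll [ 1.84 -0.08 -0.17]
```

servo_tool --plan '[{"dp": [1.2,0,0],"roll": 0}]'

```text
clock: 25.98
tcp_pos: [517.7, 79.1, 78.0]
ee_rot: [0.71, -0.081, -0.695, -0.085]
contact_force: [0.7, 0.3, -1.1]
width: 0.509
```

```bash
python3 q.py; python3 st.py 518.8 79.8 62 76.6
```

```text
t 26.08 tcp [514.9  79.3  75.9] jawyaw -103.53 tool x [ 0.0145  0.0032 -0.9999] w 0.5 F [-0.5 -0.  -1.3] j [-0.06  0.62  1.83  0.01  0.69  1.74]
t 26.08 tcp [514.9  79.3  75.9] jawyaw -103.53 tool x [ 0.0145  0.0032 -0.9999] w 0.5 F [-0.5 -0.  -1.3] j [-0.06  0.62  1.83  0.01  0.69  1.74]
t 26.13 tcp [515.7  79.3  76.4] jawyaw -103.52 tool x [ 0.0162  0.0031 -0.9999] w 0.502 F [-0.5 -0.2 -1.1] j [-0.06  0.61  1.83  0.01  0.69  1.74]
dp cm [ 1.45 -0.11 -0.27]
roll (about tool x, down => -) deg -0.12
dp cm after roll [ 1.45 -0.11 -0.27]
```

servo_tool --plan '[{"dp": [0.6,-0.1,-0.3],"roll": 0},{"dp": [0.5,0,0],"roll": 0}]'

```text
clock: 26.3
tcp_pos: [520.3, 79.5, 67.4]
ee_rot: [0.709, -0.081, -0.695, -0.085]
contact_force: [0.1, -0.3, 0.2]
width: 0.499
```

```bash
python3 q.py; python3 q.py
python3 - <<'E'
from h import *
snap('side','s16');c=snap('wrist','w16');s=read_state();R=Ro.from_quat(s['ee_rot']).as_matrix();plan([518.8,79.8,60],76.6)
im=cv2.imread('pics/s16.png')[140:280,220:360];cv2.imwrite('pics/s16z.png',cv2.resize(im,None,fx=4,fy=4,interpolation=cv2.INTER_CUBIC))
im=cv2.imread('pics/w16.png')[150:310,230:410];cv2.imwrite('pics/w16z.png',cv2.resize(im,None,fx=4,fy=4,interpolation=cv2.INTER_CUBIC))
E
```

```text
t 26.4 tcp [519.1  79.6  66.6] jawyaw -103.53 tool x [ 0.0174  0.003  -0.9998] w 0.502 F [-0.5  0.2 -1.1] j [-0.06  0.63  1.82  0.01  0.67  1.74]
t 26.5 tcp [519.2  79.6  66.9] jawyaw -103.52 tool x [ 0.0176  0.003  -0.9998] w 0.501 F [-0.6  0.1 -1.7] j [-0.06  0.63  1.82  0.01  0.67  1.74]
t 26.6 tcp [519.2  79.6  67. ] jawyaw -103.52 tool x [ 0.0179  0.003  -0.9998] w 0.504 F [ 0.3 -0.1 -1.3] j [-0.06  0.63  1.82  0.01  0.67  1.74]
dp cm [ 0.7  -0.01  0.06]
roll (about tool x, down => -) deg -0.12
dp cm after roll [ 0.7  -0.01  0.06]
```

View pics/s16z.png

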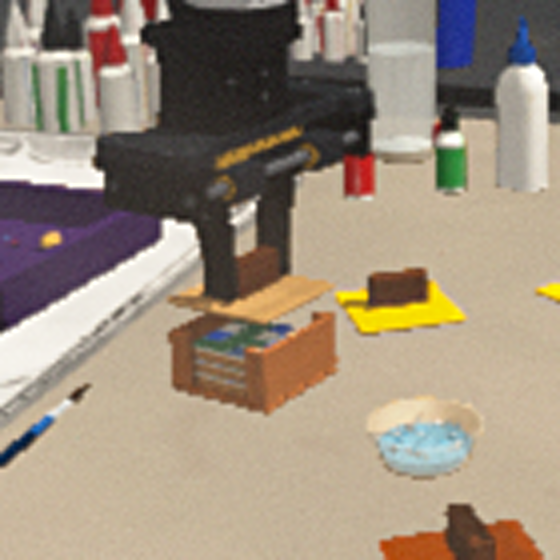

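View pics/w16z.png

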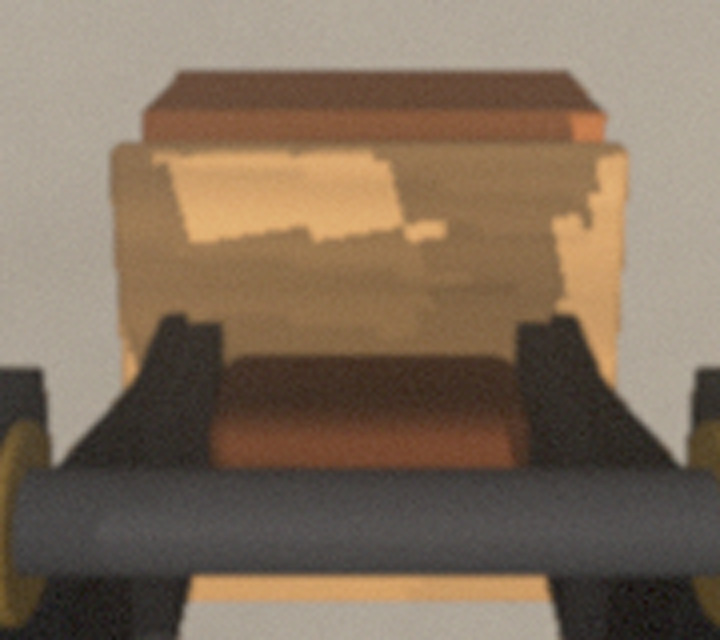

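Run:
```python
from h import *
c=dict(np.load('pics/w16.npz'));s=read_state();R=Ro.from_quat(s['ee_rot']).as_matrix();t=s['tcp_pos']
zl=t[2]-2.9
for n,u,v,z in (('rimL',265.7,177,42),('rimR',381.2,177,42),('lidL',257.8,186,zl),('lidR',387,186,zl)):
    p=ray(c,u,v,z)-t; a=np.radians(76.6-180); y=np.array([np.cos(a),np.sin(a)]);x=np.array([-y[1],y[0]]) # x box = +90 from..
    print(n,'boxy',(p[:2]@y).round(1),'fwd',(p[:2]@x).round(1))
```

```text
rimL boxy -38.1 fwd 36.8
rimR boxy 37.2 fwd 36.9
lidL boxy -38.5 fwd 36.1
lidR boxy 36.4 fwd 36.2
```

servo_tool --plan '[{"dp": [0.5,0.05,-0.05],"roll": 0}]'

```text
clock: 26.68
tcp_pos: [520.3, 79.1, 62.7]
ee_rot: [0.709, -0.081, -0.695, -0.085]
contact_force: [-0.1, 0.4, -1.9]
width: 0.503
```

```bash
python3 q.py; python3 st.py 519.3 79.1 55 76.6
```

```text
t 26.78 tcp [519.5  78.9  61.5] jawyaw -103.52 tool x [ 0.0172  0.003  -0.9998] w 0.501 F [-0.3 -0.3 -1.2] j [-0.06  0.64  1.82  0.01  0.66  1.74]
t 26.78 tcp [519.5  78.9  61.5] jawyaw -103.52 tool x [ 0.0172  0.003  -0.9998] w 0.501 F [-0.3 -0.3 -1.2] j [-0.06  0.64  1.82  0.01  0.66  1.74]
t 26.83 tcp [519.5  79.   61.6] jawyaw -103.52 tool x [ 0.0172  0.003  -0.9998] w 0.504 F [-0.5 -0.7 -1. ] j [-0.06  0.64  1.82  0.01  0.66  1.74]
dp cm [ 0.66 -0.    0.03]
roll (about tool x, down => -) deg -0.12
dp cm after roll [ 0.66 -0.    0.03]
```

servo_tool --plan '[{"dp": [0.4,0,-0.05],"roll": 0}]'

```text
clock: 26.92
tcp_pos: [520.4, 78.9, 58.0]
ee_rot: [0.708, -0.081, -0.696, -0.085]
contact_force: [-0.1, 0.6, -1.5]
width: 0.5
```

```bash
python3 q.py; python3 st.py 519.3 79.1 52 76.6
```

```text
t 27.02 tcp [519.8  78.9  57.1] jawyaw -103.53 tool x [ 0.0163  0.0031 -0.9999] w 0.503 F [-0.7  0.3 -0.5] j [-0.06  0.65  1.82  0.01  0.65  1.74]
t 27.02 tcp [519.8  78.9  57.1] jawyaw -103.53 tool x [ 0.0163  0.0031 -0.9999] w 0.503 F [-0.7  0.3 -0.5] j [-0.06  0.65  1.82  0.01  0.65  1.74]
t 27.07 tcp [519.8  78.9  57.3] jawyaw -103.53 tool x [ 0.0164  0.0031 -0.9999] w 0.5 F [ 0.1 -0.  -0.9] j [-0.06  0.65  1.82  0.01  0.65  1.74]
dp cm [ 0.53 -0.01  0.06]
roll (about tool x, down => -) deg -0.13
dp cm after roll [ 0.53 -0.01  0.06]
```

servo_tool --plan '[{"dp": [0.3,0,0.02],"roll": 0}]'

```text
clock: 27.15
tcp_pos: [520.1, 78.9, 54.5]
ee_rot: [0.708, -0.082, -0.696, -0.085]
contact_force: [0.4, -0.4, -1.0]
width: 0.504
```

```bash
python3 q.py; python3 q.py
```

```text
t 27.25 tcp [519.3  78.9  53.9] jawyaw -103.53 tool x [ 0.0155  0.0031 -0.9999] w 0.505 F [-0.5  0.3 -0.7] j [-0.06  0.66  1.83  0.01  0.64  1.74]
t 27.35 tcp [519.5  78.9  54.1] jawyaw -103.53 tool x [ 0.0161  0.0031 -0.9999] w 0.499 F [-0.3 -0.2 -0.9] j [-0.06  0.66  1.83  0.01  0.64  1.74]
```

servo_tool --plan '[{"dp": [0.2,0,0],"roll": 0}]'

```text
clock: 27.43
tcp_pos: [519.9, 78.9, 52.4]
ee_rot: [0.708, -0.082, -0.696, -0.085]
contact_force: [0.4, -0.1, -1.8]
width: 0.504
```

```bash
python3 q.py; python3 q.py
```

```text
t 27.53 tcp [519.4  79.   52. ] jawyaw -103.53 tool x [ 0.0158  0.0031 -0.9999] w 0.498 F [ 0.5  0.1 -0.8] j [-0.06  0.66  1.83  0.01  0.64  1.74]
t 27.63 tcp [519.5  78.9  52.1] jawyaw -103.53 tool x [ 0.0159  0.0031 -0.9999] w 0.503 F [-0.8  0.9 -0.5] j [-0.06  0.66  1.83  0.01  0.64  1.74]
```

servo_tool --plan '[{"dp": [0.15,0,0],"roll": 0}]'

```text
clock: 27.72
tcp_pos: [519.8, 79.0, 50.8]
ee_rot: [0.708, -0.082, -0.696, -0.085]
contact_force: [-0.2, 0.2, -0.9]
width: 0.504
```

```bash
python3 q.py; python3 q.py
```

```text
t 27.82 tcp [519.4  79.   50.4] jawyaw -103.53 tool x [ 0.0156  0.0031 -0.9999] w 0.497 F [ 0.5  0.1 -1.3] j [-0.06  0.66  1.83  0.01  0.63  1.74]
t 27.92 tcp [519.5  79.   50.5] jawyaw -103.53 tool x [ 0.0158  0.0031 -0.9999] w 0.503 F [-0.2 -1.1 -0.3] j [-0.06  0.66  1.83  0.01  0.63  1.74]
```

Step is inside with no contact force (expected seat at 49.9). Continuing by 1 mm.

servo_tool --plan '[{"dp": [0.1,0,0],"roll": 0}]'

```text
clock: 28.0
tcp_pos: [519.6, 79.0, 50.0]
ee_rot: [0.708, -0.082, -0.697, -0.085]
contact_force: [-2.2, 0.9, 15.1]
width: 0.501
```

```bash
python3 q.py; python3 q.py
```

```text
t 28.1 tcp [519.6  79.   50.1] jawyaw -103.52 tool x [ 0.0162  0.003  -0.9999] w 0.505 F [-1.4 -0.5  4.7] j [-0.06  0.67  1.83  0.01  0.63  1.74]
t 28.2 tcp [519.6  79.   50.1] jawyaw -103.52 tool x [ 0.0163  0.003  -0.9999] w 0.503 F [-1.4 -0.5  5.2] j [-0.06  0.67  1.83  0.01  0.63  1.74]
```

servo_tool --plan '[{"dp": [0.1,0,0],"roll": 0}]'

```text
clock: 28.28
tcp_pos: [519.5, 79.0, 50.0]
ee_rot: [0.708, -0.081, -0.696, -0.085]
contact_force: [-3.0, 1.1, 13.2]
width: 0.503
```

```bash
python3 q.py; python3 q.py;python3 -c "
from h import *
snap('side','s17')
im=cv2.imread('pics/s17.png')[140:280,220:360];cv2.imwrite('pics/s17z.png',cv2.resize(im,None,fx=4,fy=4,interpolation=cv2.INTER_CUBIC))"
```

```text
t 28.38 tcp [519.5  79.   50. ] jawyaw -103.5 tool x [ 0.0167  0.0028 -0.9999] w 0.499 F [-2.   0.6  8.6] j [-0.06  0.67  1.83  0.01  0.63  1.74]
t 28.48 tcp [519.5  79.   50. ] jawyaw -103.5 tool x [ 0.0167  0.0028 -0.9999] w 0.503 F [-2.6 -0.4  8.8] j [-0.06  0.67  1.83  0.01  0.63  1.74]
```

View pics/s17z.png

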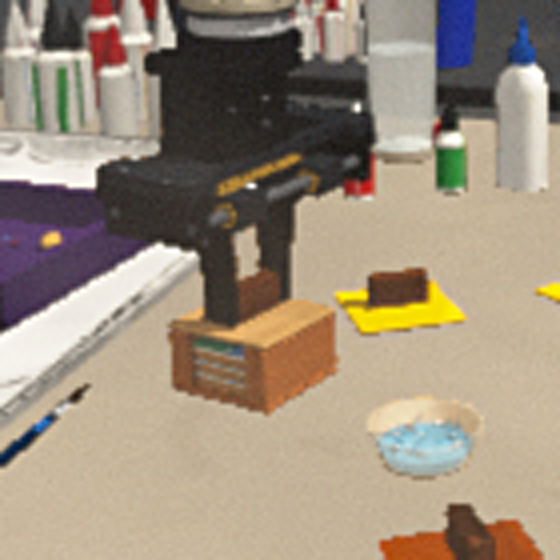

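Seated at z=50.0 (expected 49.9). The side view shows the lid flush on the rim. Releasing and retreating straight up.

servo_tool --plan '[{"dp": [0,0,0],"roll": 0}]' --gripper -0.6

```text
clock: 28.62
tcp_pos: [519.8, 79.0, 50.4]
ee_rot: [0.708, -0.081, -0.696, -0.085]
contact_force: [0.5, -0.7, -0.5]
width: 0.53
```

```bash
for i in 1 2 3 4 5; do python3 q.py; done
```

```text
t 28.72 tcp [519.8  79.   50.1] jawyaw -103.5 tool x [ 0.0175  0.0028 -0.9998] w 0.592 F [ 0.6  0.8 -0. ] j [-0.06  0.67  1.83  0.01  0.63  1.74]
t 28.82 tcp [519.6  79.   49.8] jawyaw -103.5 tool x [ 0.0168  0.0028 -0.9999] w 0.675 F [-0.1  0.2  0.3] j [-0.06  0.67  1.83  0.01  0.63  1.74]
t 28.92 tcp [519.5  79.   49.7] jawyaw -103.51 tool x [ 0.0164  0.0029 -0.9999] w 0.75 F [-0.1 -0.3  0.7] j [-0.06  0.67  1.83  0.01  0.63  1.74]
t 29.02 tcp [519.5  79.   49.8] jawyaw -103.51 tool x [ 0.0164  0.0028 -0.9999] w 0.778 F [ 0.7 -0.1 -0.1] j [-0.06  0.67  1.83  0.01  0.63  1.74]
t 29.12 tcp [519.5  79.   49.8] jawyaw -103.51 tool x [ 0.0165  0.0028 -0.9999] w 0.789 F [0.3 0.3 0.2] j [-0.06  0.67  1.83  0.01  0.63  1.74]
```

servo_tool --plan '[{"dp": [-1,0,0],"roll": 0}]'

```text
clock: 29.2
tcp_pos: [518.1, 79.0, 58.7]
ee_rot: [0.707, -0.082, -0.698, -0.085]
contact_force: [0.4, -1.1, 0.2]
width: 0.797
```

```bash
python3 q.py
```

```text
t 29.3 tcp [520.2  78.9  61. ] jawyaw -103.5 tool x [ 0.0186  0.0027 -0.9998] w 0.797 F [0.2 0.9 0.4] j [-0.06  0.65  1.82  0.01  0.65  1.74]
```

servo_tool --plan '[{"dp": [-3,0,0],"roll": 0},{"dp": [-4,0,0],"roll": 0},{"dp": [-4,0,1],"roll": 0},{"dp": [-3,0,2],"roll": 0},{"dp": [0,0,3],"roll": 0},{"dp": [0,0,0],"roll": 0}]'

```text
clock: 29.8
tcp_pos: [458.8, 92.4, 206.6]
ee_rot: [0.709, -0.082, -0.696, -0.086]
contact_force: [-0.7, -0.2, -1.2]
width: 0.801
```

```bash
python3 q.py
python3 - <<'E'
from h import *
snap('side','s18');c=snap('wrist','w18');snap('top','t18');plan(None)
im=cv2.imread('pics/s18.png')[140:300,220:400];cv2.imwrite('pics/s18z.png',cv2.resize(im,None,fx=4,fy=3.7,interpolation=cv2.INTER_CUBIC))
W=world(c);Z=W[...,2]
m=(Z>42)&(Z<53)&(abs(W[...,0]-518)<55)&(abs(W[...,1]-81)<55);planerect(c,m,47,'lid',True)
P=W[m];A=np.c_[P[:,:2]-[518,81],np.ones(len(P))];print('plane',np.linalg.lstsq(A,P[:,2],rcond=None)[0],len(P))
E
```

```text
t 29.9 tcp [465.3  91.4 207. ] jawyaw -103.62 tool x [ 0.0279  0.0022 -0.9996] w 0.802 F [ 0.6 -0.7 -0.3] j [-0.04  0.34  1.84  0.    0.94  1.76]
t 30.05 tcp [465.9  91.  205.3] jawyaw -103.67 tool x [ 0.0246  0.0023 -0.9997] w 0.803 F [ 0.6 -0.2 -0.4] j [-0.05  0.34  1.84  0.    0.94  1.76]
lid [array([518.4,  81.1]), array([76.4, 75.3]), np.float64(76.5)]
plane [-5.13062487e-05  4.92157134e-04  4.64407159e+01] 4450
```

View pics/s18z.png

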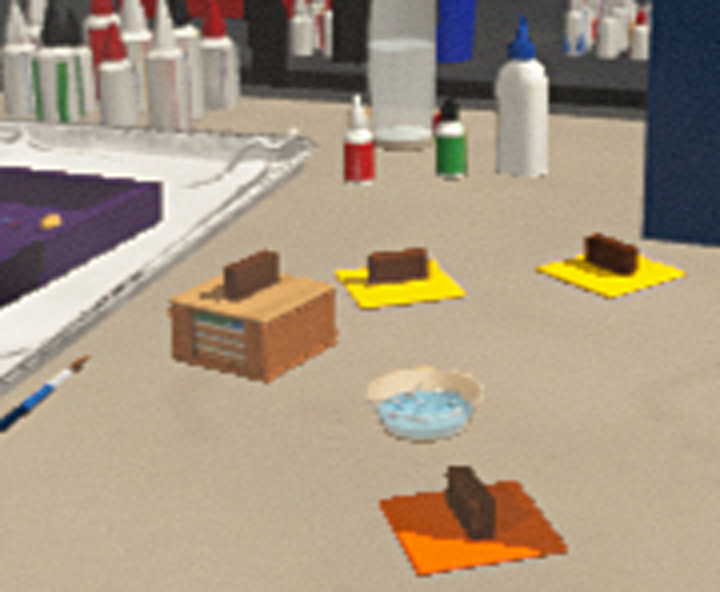

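View pics/w18.png

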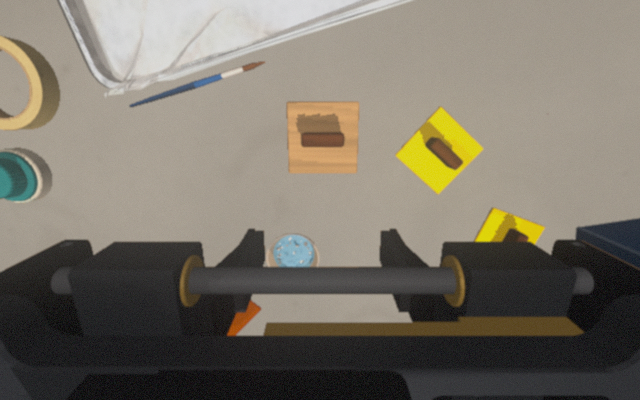

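The lid sits level (slope under 0.001, top at 46.4 mm against 47 nominal, with depth reading about 0.8 mm low) and square on the box at (322,137). The bottles and cup are standing where they were, and the robot is clear.

```bash
python3 -c "
from h import *
print(job_done())"
```

```text
the job is handed in; nothing more can be done
None
```

The three coasters are in the box, lying flat, with the wooden lid on top. I handed the job in at about 30 s of the 64 s allowed.

- **Coasters:** I picked them up as one pile and lowered them until they touched the box floor, within 0.1 mm of the expected height. The pile's top then measured 31.3–31.5 mm all over, against 32 mm nominal; the depth camera reads about 0.8 mm low throughout.
- **Lid:** It seated at the expected height (50.0 mm against 49.9 mm). After release its top plane sloped less than 0.001 and measured 46.4 mm high against 47 mm nominal. Its centre, (518.4, 81.1), matches the box's measured (518.1, 81.1), and the side view shows it flush on the rim.
- **Bystanders:** In the last pictures the glue, both small bottles and the cup stand as they did at the start, judged by eye. The highest contact force I saw was about 15 N, as the lid touched down.

Some things did not go to plan:
- **Tilt:** The tool drifted by up to about 2.5° during continuous moves. I brought it back to about 1° or less of the level needed for each grasp and placing, using short moves with pauses.
- **Regrip:** The first grip on the pile sat too high on the bottom coaster, so I opened and regripped lower before lifting.
- **Camera offset:** The wrist camera seemed about 1 mm off sideways, so I set the lid by its position relative to the box in the same picture.
- **Bad fit:** Two plane fits of the pile came out tilted because of bad depth pixels. I used the regional medians above instead.

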